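Pack the small cup from behind into its twist canister

TASK

Clear the round mill and the six-sided vase off the display tray and stand both on the cork board, then fetch the small cup from behind them and stand it in the middle of the canister's round base, and let go of it. Close the outer shell over the cup: lower it with its two ears crosswise to the brass claws until it rests fully down on the base, then turn it until the ears are under the claws and its bar grip lines up with them. Last, put the mill and the vase back upright, each on the very spot where it stood at first, and leave the jar, the screwdriver and the offcut alone.

Things in the scene. Friction and masses are not known exactly. Their poses are not given: they have to be found in the camera images.
- tray: Fixed grey tray, 140 (its x) by 200 mm (its y), floor 8 mm thick; back rail on the far (+x) edge 48 mm high, side rims 14 mm high. Origin: centre of its underside, on the bench. The cup stands on its floor by the back rail (about 33 mm along +x), mill and vase before it (24 mm along -x, 50 mm left and right; which is which varies).
- board: Fixed flat cork board, the side area: 120 mm (its x) by 170 mm (its y), 6 mm thick. Origin at the centre of its underside.
- base: Fixed wooden base of the twist canister: disc 156 mm across, 8 mm thick, dark ring marking the middle. Two brass claws, 20 mm wide, on its own +x and -x: a post 68 to 76 mm from the middle, with a finger reaching inward to 50 mm from the middle, its underside 19 mm and top 25 mm above the bench. Origin: centre of its underside.
- shell: Loose outer shell, 0.22 kg: upside-down wooden cup 84 mm across, 84 mm high, wall 4, top 6 mm. Two ears at its lower rim, 20 mm wide, 6 mm thick, reach along its own +x and -x to 60 mm from the axis; turned on the base they slip under the claws. Bar grip on top along its x, 56 mm long, 14 wide, 84 to 114 mm high. Origin: centre of the lower rim; starts standing on the bench.
- cup: Loose small inner cup of turned wood, open upward, 50 mm outer diameter, 66 mm high, wall 4 mm, 80 g. Origin at the centre of its underside; z up.
- mill: Loose light-wood turned mill, round, 120 mm high, foot 44 mm in diameter; a straight band 40 mm in diameter from 60 to 92 mm height is good to grip. 0.14 kg. Origin at the centre of its underside; z up.
- vase: Loose dark-wood six-sided vase, 110 mm high, a straight prism 42 mm across flats (48.5 mm across corners); one pair of flats faces its own +y and -y, the others follow every 60 degrees. 0.16 kg. Origin at the centre of its underside; z up.
- jar: Bystander: amber glass jar with a steel cap, 68 mm in diameter, 95 mm high. Leave alone. Origin at the centre of its underside.
- screwdriver: Bystander: screwdriver lying on the bench, about 200 mm long along its x. Leave alone. Origin under its middle.
- offcut: Bystander: light-wood offcut 50 x 140 x 22 mm lying on the bench beyond the tray. Leave alone. Origin at the centre of its underside.

How it is judged:
By the outcome, as a careful person would: the job done as asked, in the order asked, and still so for the second after the job is handed in, with the robot touching nothing.
It also fails if it takes over 144 s, if anything falls off the work surface, if the arm or the gripper's body presses on something with over 40 N, if the wrist force passes 120 N, or if a joint passes its speed limit or range.

ROBOT

A 7-joint arm with a two-finger parallel gripper is mounted at the origin on the work surface. World frame = base frame: x ahead of the robot, y to its left, z up, the work surface at z = 0. Lengths are in m, angles in rad, forces in N, time in s.
With the tool pointing down it reaches from about 0.425 to 0.875 m from the base axis. Payload 4.7 kg.
Tool frame: the origin (TCP) lies on the centre line of the jaws, within the pads' length; the fingertips stand 14 mm ahead of it and the grasp point (between the pads) lies 5 mm behind it; z points along the fingers, y is the direction in which the jaws open and shut (so a half turn about z gives the same grasp; the last joint's range is limited). The gripper opens to 87 mm and grips with 3 to 60 N. Pads are 19 mm wide; open, the fingers measure 117 mm over their backs; the gripper's body (75 mm by 190 mm) begins 51 mm behind the grasp point.
Start: joints at [1.255, 0.321, -0.07, 1.45, 0.023, 1.371, -0.057], TCP at [0.21, -0.615, 0.237] pointing down, gripper open.
Joint ranges: [-2.86, 2.86], [-0.3, 2.09], [-1.38, 1.24], [0.06, 2.45], [-1.56, 4.7], [0.09, 2.05], [-2.69, 2.69]. Speed limits (rad/s): [2.57, 2.57, 3.14, 3.14, 3.14, 3.14, 3.14].

INTERFACE

Orientations are given as a rotation vector (axis times angle).
In Python, from bench import ctrl gives the robot as it stands. The module is installed in compiled form; this text tells all that it offers.
- The arm moves only by the tool step_arm, never from a script. Its argument "plan" is a list of rows, each a list of 3 entries, a list of its own where there are three numbers: the turn, a rotation vector about the tool's x, y, z in rad, then the shift along the tool's x, y, z in m, then the closure in counts, from 0 (fully open) to 255 (shut). In form: [[[rx, ry, rz], [x, y, z], hand], ...]. A call has exactly 10 rows; each row is the pose to reach, as a shift and turn from the pose commanded when the call began, along the tool's axes at that moment; what a row does not reach only later rows make up. A row lasts 1/8 s, in which the tool goes at most 62.5 mm and 10.7 degrees, less where a joint would pass 70% of its speed; a pose out of reach is approached as far as the arm can. A call with a gripper value outside its range is refused whole. The fingers move at their own pace and stop on an object; "squeeze" is the grip in N (left out, the last holds). Time passes only in rows, so rows that repeat a pose let the fingers close, or fill a call up. It gives the time, the measured TCP pose, the force and the opening at its end, in the units of the state.
- ctrl.get_state(): the state, without advancing time (a new reading comes with each control period).
- ctrl.get_image(name): name is "scene" or "top" or "wrist"; returns the picture (420x560x3 uint8, red, green, blue); there is no depth.
- ctrl.calibration(name): a dict with "fov_y" (degrees; the focal length in pixels is half the picture's height over the tangent of half this angle, whatever the lens; pixels are square), "cx", "cy" (the principal point, pixels), "k1" (the pictures are not rectified: a ray, as slopes to the right and down, at radius r is drawn at 1 + k1 r^2 times it, then the intrinsics apply), "rvec" (rotation vector, rad) and "tvec" (3), from world to camera coordinates, as OpenCV has them. Camera axes: x right, y down, z forward; pixel columns grow to the right and rows downward; lengths in m; the calibration is good to about 2 mm. A picture is of the moment at which its call begins: read the wrist's pose just before it. calibration takes no time and is no camera call; for the wrist camera it gives the pose at the moment of the call.
- ctrl.close_job(): hands the job in, once; it reports no verdict.
Trained networks look in the newest picture that a camera, given by its name, has taken for a name from the list of things; names that differ only in an ending like _2 or _b are one class to them, and where a whole thing is asked for, a point or a joint stands for the part that bears it (a point fixed in the world has none). Each returns a list of dicts, best first, with "score" (0 to 1); they miss things now and then, are a little off and sometimes report something else, mostly with a low value. They report only what shows in the picture. A call takes as long as a camera call.
- ctrl.cut_out(camera, label): "pixels" (420x560 bool, what is visible of it) and "rect" ([left, top, width, height] in pixels, round what is visible of it).
The state is a dict: "time": time; "joint_positions": joint angles; "qd": joint speeds; "joint_torque": joint torques, N m; "position": TCP position; "tool_rot": TCP orientation; "ft_force": force on the tool from outside, world axes, zero at the start; "torque": the same for the moment, N m; "grip_width": opening from 0.0 (shut) to 1.0 (fully open).
Only numpy, scipy, OpenCV 4.12 (cv2) and the standard library are available. Lean on these libraries where they do the work, as an engineer would, in place of code of your own. Each camera call takes 0.05 s, during which the arm holds its last target.

## Working session

There is one attempt and no reset: what is moved stays moved. The work goes in short steps, Python scripts to look and compute and a tool call to move; the robot and the scene stay as the last step left them, time stands still between calls to the robot, and variables do not carry over. Pictures are saved under pics/ and viewed, and the job is handed in when it is done.

Besides the shell and the picture viewer there is one more tool, called after "Call:" as name(argument=value, ...), one argument or row to a line, values as JSON. step_arm: Moves the arm, as the interface text tells. Its arguments: {"type":"object","properties":{"plan":{"type":"array"},"squeeze":{"type":"number"}},"required":["plan"]}

```bash
mkdir -p pics; ls
python3 - <<'E'
from bench import ctrl
import cv2,numpy as np
s=ctrl.get_state()
for k,v in s.items(): print(k,np.round(v,4))
for n in ["scene","top","wrist"]:
    im=ctrl.get_image(n); cv2.imwrite(f"pics/a_{n}.png",im[:,:,::-1])
    c=ctrl.calibration(n); print(n,{k:np.round(v,4).tolist() for k,v in c.items()})
E
```

```text
pics
time 0.0
joint_positions [ 1.2551  0.3218 -0.0701  1.4517  0.0226  1.3708 -0.0569]
qd [-0.0011  0.0007  0.0004 -0.0005  0.0011  0.001  -0.0009]
joint_torque [-2.00000e-04 -4.91287e+01 -4.03900e-01 -3.12531e+01 -6.40000e-02
  4.35000e-02  2.00000e-04]
position [ 0.2103 -0.6145  0.2355]
tool_rot [-3.0971e+00 -5.1540e-01  6.0000e-04]
ft_force [0.1725 0.0138 0.6195]
torque [ 0.0206  0.0081 -0.0219]
grip_width 0.9988
scene {'fov_y': 47.5657, 'cx': 278.1954, 'cy': 205.244, 'k1': -0.1437, 'rvec': [2.1846, 1.0552, -0.436], 'tvec': [-0.3717, -0.3257, 1.3629]}
top {'fov_y': 56.651, 'cx': 279.7642, 'cy': 211.4101, 'k1': -0.1098, 'rvec': [2.1718, -2.2176, 0.032], 'tvec': [0.004, 0.6181, 1.003]}
wrist {'fov_y': 63.0096, 'cx': 278.7764, 'cy': 210.956, 'k1': -0.0076, 'rvec': [-2.3658, 1.6889, 0.239], 'tvec': [-0.6475, -0.0341, 0.3901]}
```

View pics/a_scene.png

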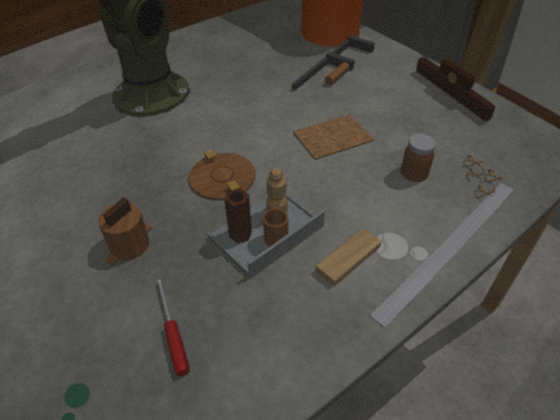

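View pics/a_top.png

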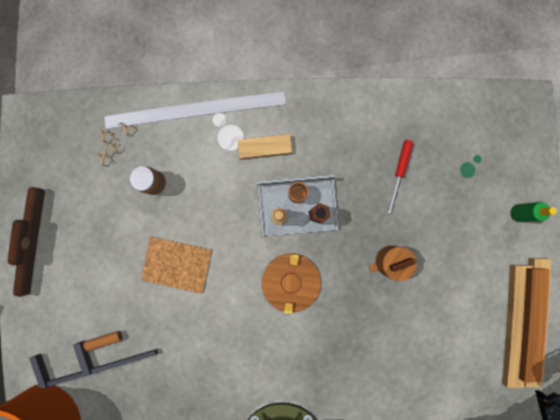

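View pics/a_wrist.png

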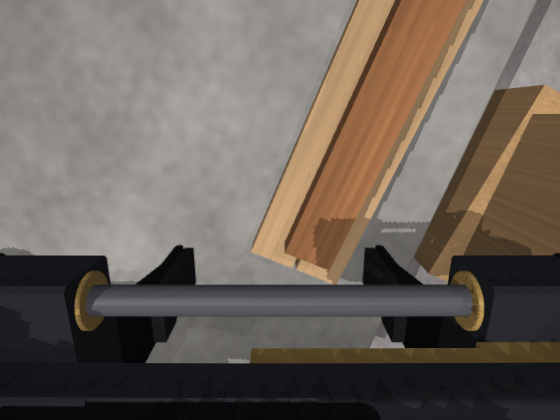

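```bash
cat > h.py <<'E'
from bench import ctrl
import cv2,numpy as np
from scipy.spatial.transform import Rotation as R
from scipy.optimize import minimize
def cal(n): return ctrl.calibration(n)
def proj(c,P):
    P=np.atleast_2d(P); q=R.from_rotvec(c['rvec']).apply(P)+np.array(c['tvec'])
    x=q[:,:2]/q[:,2:]; r2=(x**2).sum(1,keepdims=True); x=x*(1+c['k1']*r2)
    f=210/np.tan(np.radians(c['fov_y'])/2)
    return x*f+[c['cx'],c['cy']]
def unproj(c,uv,z):
    uv=np.atleast_2d(uv).astype(float); f=210/np.tan(np.radians(c['fov_y'])/2)
    d=(uv-[c['cx'],c['cy']])/f; x=d.copy()
    for _ in range(30): x=d/(1+c['k1']*(x**2).sum(1,keepdims=True))
    Rm=R.from_rotvec(c['rvec']); 
    v=Rm.inv().apply(np.c_[x,np.ones(len(x))]); o=-Rm.inv().apply(c['tvec'])
    return o+v*((z-o[2])/v[:,2])[:,None]
def circ(r,z,n=40):
    a=np.linspace(0,2*np.pi,n,endpoint=False); return np.c_[r*np.cos(a),r*np.sin(a),0*a+z]
def hexa(z):
    a=np.radians(np.arange(0,360,60)); r=.021/np.cos(np.pi/6); return np.c_[r*np.cos(a),r*np.sin(a),0*a+z]
def rect(x0,x1,y0,y1,z): return np.array([[x0,y0,z],[x0,y1,z],[x1,y1,z],[x1,y0,z]])
def box(x0,x1,y0,y1,z0,z1): return np.r_[rect(x0,x1,y0,y1,z0),rect(x0,x1,y0,y1,z1)]
M={ # list of convex parts
'vase':[np.r_[hexa(0),hexa(.11)]],
'cup':[np.r_[circ(.025,0),circ(.025,.066)]],
'board':[box(-.06,.06,-.085,.085,0,.006)],
'base':[np.r_[circ(.078,0),circ(.078,.008)],box(.068,.076,-.01,.01,.008,.025),box(-.076,-.068,-.01,.01,.008,.025),box(.05,.076,-.01,.01,.019,.025),box(-.076,-.05,-.01,.01,.019,.025)],
'shell':[np.r_[circ(.042,0),circ(.042,.084)],box(-.06,.06,-.01,.01,0,.006),box(-.028,.028,-.007,.007,.084,.114)],
'tray':[box(-.07,.07,-.1,.1,0,.014),box(.066,.07,-.1,.1,0,.048)],
'jar':[np.r_[circ(.034,0),circ(.034,.095)]],
'offcut':[box(-.025,.025,-.07,.07,0,.022)],
}
def render(c,name,pose,S=4):
    x,y,yaw,z0=pose; m=np.zeros((420*S,560*S),np.uint8)
    for p in M[name]:
        q=R.from_euler('z',yaw).apply(p)+[x,y,z0]
        uv=proj(c,q); h=cv2.convexHull(((uv+.5)*S).astype(np.float32)).astype(np.int32)
        cv2.fillConvexPoly(m,h,255)
    return cv2.resize(m,(560,420),interpolation=cv2.INTER_AREA)/255.
def fit(name,masks,pose0,fityaw=True,step=.006):
    """masks: list of (cal,mask,ignore)"""
    def cost(v):
        p=[v[0],v[1],v[2]/10 if fityaw else pose0[2],pose0[3]]
        t=0
        for c,m,ig in masks:
            r=render(c,name,p); t+=(np.abs(r-m)*(~ig)).sum()/max(m.sum(),1)
        return t
    v0=np.array([pose0[0],pose0[1],pose0[2]*10]); n=3 if fityaw else 2
    f=(lambda v:cost(v)) if fityaw else (lambda v:cost([v[0],v[1],0]))
    best=None
    s=[[0]*n]+[list(np.eye(n)[i]*(step if i<2 else 1.5)) for i in range(n)]
    for _ in range(2):
        r=minimize(f,v0[:n],method='Nelder-Mead',options=dict(initial_simplex=v0[:n]+np.array(s),xatol=1e-4,fatol=1e-4,maxiter=150)); v0[:n]=r.x
    return np.r_[r.x[:2],(r.x[2]/10 if fityaw else pose0[2])],r.fun
def best(cam,l):
    d=ctrl.cut_out(cam,l); return d
E
python3 - <<'E'
from h import *
import pickle
out={}
for n in ["top","scene"]:
    im=ctrl.get_image(n); c=cal(n); out[n]=(im,c,{})
    vis=im.copy()
    for l in ['tray','board','base','shell','cup','mill','vase','jar','offcut','screwdriver']:
        d=ctrl.cut_out(n,l); out[n][2][l]=d
        print(n,l,[(round(e['score'],2),np.round(e['rect']).tolist(),int(e['pixels'].sum())) for e in d])
        if d:
            cs,_=cv2.findContours(d[0]['pixels'].astype(np.uint8),cv2.RETR_EXTERNAL,cv2.CHAIN_APPROX_NONE)
            cv2.drawContours(vis,cs,-1,(255,0,255),1)
    cv2.imwrite(f"pics/b_{n}.png",vis[:,:,::-1])
pickle.dump(out,open('m.pkl','wb'))
E
```

```text
top tray [(0.66, [255.0, 172.0, 86.0, 63.0], 3264), (0.41, [237.0, 131.0, 57.0, 28.0], 1054)]
top board [(0.7, [142.0, 236.0, 72.0, 61.0], 2895)]
top base [(0.75, [260.0, 252.0, 62.0, 63.0], 2736), (0.74, [372.0, 250.0, 47.0, 32.0], 1211), (0.22, [289.0, 183.0, 20.0, 19.0], 375)]
top shell [(0.86, [370.0, 249.0, 43.0, 31.0], 1178)]
top cup [(0.59, [289.0, 184.0, 19.0, 16.0], 357)]
top mill [(0.64, [271.0, 211.0, 14.0, 12.0], 230), (0.26, [259.0, 256.0, 65.0, 56.0], 2654)]
top vase [(0.73, [308.0, 204.0, 21.0, 19.0], 336)]
top jar [(0.83, [131.0, 165.0, 34.0, 30.0], 765), (0.58, [141.0, 238.0, 69.0, 57.0], 2876)]
top offcut [(0.79, [238.0, 132.0, 56.0, 29.0], 1074), (0.39, [309.0, 205.0, 18.0, 18.0], 326)]
top screwdriver [(0.86, [384.0, 142.0, 25.0, 70.0], 447), (0.31, [288.0, 183.0, 19.0, 18.0], 331)]
scene tray [(0.73, [208.0, 194.0, 118.0, 83.0], 3636)]
scene board [(0.7, [296.0, 116.0, 78.0, 38.0], 2044), (0.23, [99.0, 194.0, 51.0, 72.0], 2385)]
scene base [(0.61, [191.0, 153.0, 64.0, 47.0], 2413)]
scene shell [(0.76, [100.0, 195.0, 50.0, 69.0], 2354), (0.6, [225.0, 191.0, 25.0, 56.0], 1193)]
scene cup [(0.98, [265.0, 211.0, 20.0, 38.0], 746)]
scene mill [(0.7, [226.0, 190.0, 29.0, 52.0], 1210)]
scene vase []
scene jar [(0.86, [399.0, 134.0, 37.0, 48.0], 1244)]
scene offcut [(0.91, [318.0, 229.0, 59.0, 56.0], 1666)]
scene screwdriver [(0.64, [160.0, 284.0, 27.0, 93.0], 916)]
```

Run:
```python
import cv2
a=cv2.imread('pics/b_top.png')[130:330,120:440]; b=cv2.imread('pics/b_scene.png')[100:300,90:390]
cv2.imwrite('pics/b1.png',cv2.resize(a,(800,500),interpolation=cv2.INTER_CUBIC));cv2.imwrite('pics/b2.png',cv2.resize(b,(800,533),interpolation=cv2.INTER_CUBIC))
```

```text
(no output)
```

View pics/b1.png

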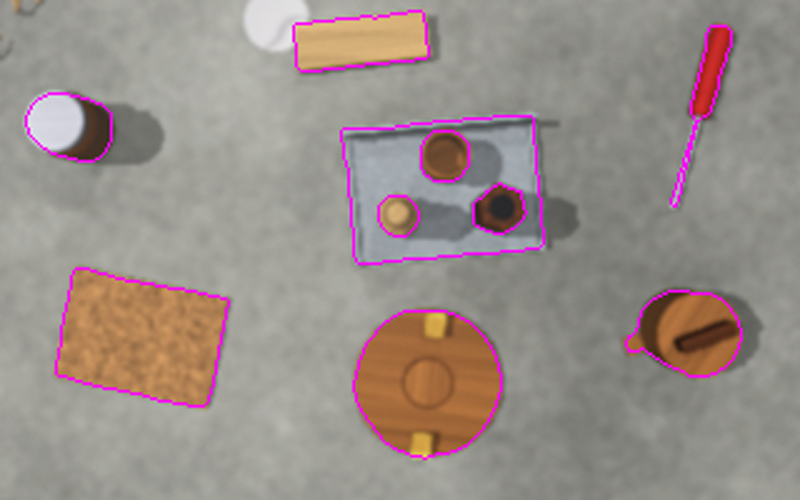

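View pics/b2.png

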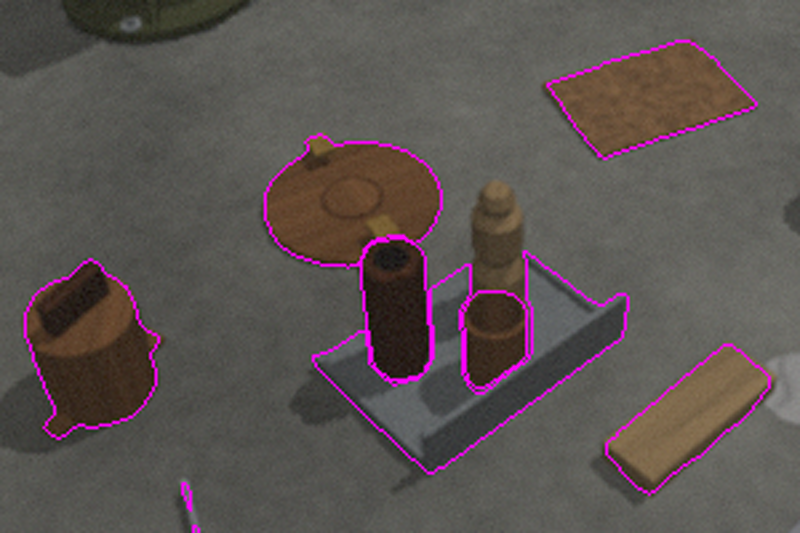

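```bash
cat >> h.py <<'E'
M['mill']=[np.r_[circ(.022,0),circ(.022,.01)],np.r_[circ(.020,.06),circ(.020,.092)],np.r_[circ(.017,0.01),circ(.017,.06)],np.r_[circ(.012,.092),circ(.01,.12)]]
E
python3 - <<'E'
from h import *
import pickle
o=pickle.load(open('m.pkl','rb'))
no=np.zeros((420,560),bool)
top=o['top'][1];sc=o['scene'][1]
mt={k:v[0]['pixels'] for k,v in o['top'][2].items() if v}
ms={k:v[0]['pixels'] for k,v in o['scene'][2].items() if v}
ms['vase']=ms.pop('mill')
for l in ['board','base','shell','tray','cup','vase','mill','jar','offcut']:
    m=mt[l]; vv,uu=np.nonzero(m); z0=.008 if l in('cup','vase','mill') else 0
    h={'board':.006,'base':.008,'shell':.06,'tray':.02,'cup':.05,'vase':.1,'mill':.09,'jar':.06,'offcut':.02}[l]
    p=unproj(top,[uu.mean(),vv.mean()],h)[0]
    fy=l not in('cup','mill','jar')
    others=np.zeros_like(m)
    for k in mt:
        if k!=l and l=='tray': pass
    y0={'board':-.2,'base':0.1,'shell':.3,'tray':0.05,'vase':.2,'offcut':.1}.get(l,0)
    if l=='tray':
        m=m.copy()
        for k in('cup','mill','vase'): m|=mt[k]
    r1=fit(l,[(top,m,no)],[p[0],p[1],y0,z0],fy)
    print(l,'top',np.round(r1[0],4),round(r1[1],3))
    if l in ms:
        m2=ms[l]; ig=no.copy()
        for k in ms:
            if k!=l and not(l=='tray'): ig|=ms[k]
        if l=='tray':
            m2=m2.copy(); ig=ms['vase']|ms['cup']|no; ig[160:240,260:290]=1
        if l=='vase': ig=ig&~m2
        r2=fit(l,[(sc,m2,ig)],[r1[0][0],r1[0][1],r1[0][2],z0],fy)
        r3=fit(l,[(sc,m2,ig),(top,m,no)],[r1[0][0],r1[0][1],r1[0][2],z0],fy)
        print('    scene',np.round(r2[0],4),round(r2[1],3),'both',np.round(r3[0],4),round(r3[1],3))
E
```

```text
board top [ 0.4827  0.27   -0.2134] 0.027
    scene [ 0.4816  0.2725 -0.2138] 0.041 both [ 0.4822  0.2713 -0.2101] 0.076
base top [ 0.4312 -0.0331  0.045 ] 0.036
    scene [ 0.4305 -0.033  -0.1327] 0.024 both [ 0.431  -0.033  -0.1201] 0.062
shell top [ 0.4817 -0.2979  0.6097] 0.128
    scene [ 0.4793 -0.2994  0.5474] 0.141 both [ 0.4815 -0.2984  0.6545] 0.287
tray top [ 0.6317 -0.0547  0.0676] 0.034
    scene [ 0.6306 -0.0553  0.0694] 0.038 both [ 0.631  -0.055   0.0679] 0.074
cup top [ 0.6641 -0.0545  0.    ] 0.054
    scene [ 0.6645 -0.0579  0.    ] 0.03 both [ 0.6641 -0.0551  0.    ] 0.127
vase top [ 0.6082 -0.1052  0.1252] 0.054
    scene [ 0.609  -0.1047  0.1066] 0.017 both [ 0.6085 -0.1049  0.0956] 0.077
mill top [ 0.6051 -0.0069  0.    ] 0.082
jar top [0.7031 0.324  0.    ] 0.171
    scene [0.7022 0.3303 0.    ] 0.137 both [0.7043 0.3268 0.    ] 0.318
offcut top [0.7913 0.0289 0.0852] 0.045
    scene [0.7906 0.0288 0.1097] 0.113 both [0.7911 0.0293 0.0874] 0.163
```

```bash
cat >> h.py <<'E'
def toolR(psi): return R.from_euler('z',psi)*R.from_euler('x',np.pi)
def st():
    s=ctrl.get_state(); return s
def show():
    s=st(); Rm=R.from_rotvec(s['tool_rot']); x=Rm.apply([1,0,0]); z=Rm.apply([0,0,1])
    print('t',round(s['time'],2),'pos',np.round(s['position'],4),'psi',round(np.arctan2(x[1],x[0]),4),'z',np.round(z,3),'F',np.round(s['ft_force'],1),'T',np.round(s['torque'],2),'w',round(s['grip_width']*87,1),'q',np.round(s['joint_positions'],2))
    return s
def rel(*targets):
    """targets: (x,y,z_grasp,psi): prints turn & shift in the current tool frame; grasp point is 5mm behind TCP"""
    s=show(); R0=R.from_rotvec(s['tool_rot']); p0=np.array(s['position'])
    for x,y,z,psi in targets:
        d=R0.inv().apply(np.array([x,y,z-.005])-p0); t=(R0.inv()*toolR(psi)).as_rotvec()
        print('  ->',(x,y,z,round(psi,3)),'turn',np.round(t,3).tolist(),'shift',np.round(d,4).tolist())
E
python3 - <<'E'
from h import *
import pickle
o=pickle.load(open('m.pkl','rb'))
no=np.zeros((420,560),bool)
top=o['top'][1];sc=o['scene'][1]
mt=o['top'][2]['shell'][0]['pixels'];ms=o['scene'][2]['shell'][0]['pixels']
for m in ([(top,mt,no)],[(sc,ms,no)],[(top,mt,no),(sc,ms,no)]):
    print(fit('shell',m,[.48,-.298,-1.27,0]))
# bar and claws by colour in top
for n in('top','scene'):
    im,c,_=o[n]; hsv=cv2.cvtColor(im,cv2.COLOR_RGB2HSV)
    bm=o[n][2]['base'][0]['pixels']; bm=cv2.dilate(bm.astype(np.uint8),np.ones((5,5)))>0
    y=(hsv[...,0]>18)&(hsv[...,0]<32)&(hsv[...,1]>110)&(hsv[...,2]>110)&bm
    k,lab,stt,cen=cv2.connectedComponentsWithStats(y.astype(np.uint8))
    g=[(stt[i,4],cen[i]) for i in range(1,k) if stt[i,4]>8]; print(n,g)
    if len(g)==2:
        P=unproj(c,[q[1] for q in g],.024); print(P, np.arctan2(*(P[0]-P[1])[[1,0]]), P.mean(0))
im,c,_=o['top']; 
d=(im.sum(2)<150)&(cv2.erode(mt.astype(np.uint8),np.ones((3,3)))>0); d[:, :388]=0
vv,uu=np.nonzero(d); P=unproj(c,np.c_[uu,vv],.114)[:,:2]; print(len(P),P.mean(0)); u,s,v=np.linalg.svd(P-P.mean(0)); print(np.arctan2(v[0,1],v[0,0]),s/np.sqrt(len(P)))
rel((.605,-.007,.084,.068),(.49,.31,.2,1.6))
E
```

```text
(array([ 0.48186993, -0.29837322, -1.27814005]), np.float64(0.06003861646526182))
(array([ 0.4793653 , -0.29956181, -1.21305305]), np.float64(0.04078664600929582))
(array([ 0.48115725, -0.29923832, -1.27266327]), np.float64(0.12474168457810283))
top [(np.int32(81), array([293.95061728, 258.87654321])), (np.int32(73), array([287.97260274, 307.89041096]))]
[[ 0.49477954 -0.04294586  0.024     ]
 [ 0.36910279 -0.02500143  0.024     ]] -0.14182386243494935 [ 0.43194117 -0.03397364  0.024     ]
scene [(np.int32(31), array([209.41935484, 153.41935484])), (np.int32(35), array([232.71428571, 184.71428571]))]
[[ 0.36695498 -0.02469356  0.024     ]
 [ 0.49156539 -0.04218212  0.024     ]] 3.002157527585531 [ 0.42926018 -0.03343784  0.024     ]
64 [ 0.49034564 -0.2852326 ]
-1.7605526771314917 [0.01606025 0.01383022]
t 1.25 pos [ 0.2105 -0.615   0.2366] psi 0.3298 z [-0. -0. -1.] F [ 0.4 -0.4  0.4] T [-0.04  0.03 -0.03] w 86.8 q [ 1.26  0.32 -0.07  1.45  0.02  1.37 -0.06]
  -> (0.605, -0.007, 0.084, 0.068) turn [0.0, 0.0, 0.262] shift [0.5702, -0.4475, 0.1575]
  -> (0.49, 0.31, 0.2, 1.6) turn [0.0, 0.0, -1.27] shift [0.5641, -0.7846, 0.0415]
```

Call:
step_arm(
  plan=[
    [[0,0,0.026],[0.052,-0.038,-0.006],0],
    [[0,0,0.052],[0.104,-0.076,-0.012],0],
    [[0,0,0.078],[0.156,-0.114,-0.018],0],
    [[0,0,0.104],[0.208,-0.152,-0.024],0],
    [[0,0,0.13],[0.26,-0.19,-0.03],0],
    [[0,0,0.156],[0.312,-0.228,-0.036],0],
    [[0,0,0.182],[0.364,-0.266,-0.042],0],
    [[0,0,0.208],[0.416,-0.304,-0.048],0],
    [[0,0,0.234],[0.468,-0.342,-0.054],0],
    [[0,0,0.26],[0.5,-0.37,-0.06],0],
  ],
)

```text
time: 2.5
position: [0.5646, -0.1016, 0.2969]
tool_rot: [3.139, 0.107, 0.001]
ft_force: [0.8, -0.2, -0.1]
grip_width: 1.003
```

Run:
```python
from h import *
s=show()
c=cal('wrist'); im=ctrl.get_image('wrist'); cv2.imwrite('pics/c_w.png',im[:,:,::-1])
print(-R.from_rotvec(c['rvec']).inv().apply(c['tvec']), R.from_rotvec(c['rvec']).inv().as_matrix().round(3).tolist())
```

```text
t 2.5 pos [ 0.5646 -0.1016  0.2969] psi 0.0683 z [ 0.001 -0.001 -1.   ] F [ 0.8 -0.2 -0.1] T [-0.02 -0.08 -0.04] w 87.2 q [ 0.59  0.17 -0.52  1.54  0.09  1.46 -1.44]
[ 0.63871137 -0.09493765  0.44431294] [[0.069, -0.959, -0.274], [-0.998, -0.066, -0.019], [-0.0, 0.274, -0.962]]
```

View pics/c_w.png

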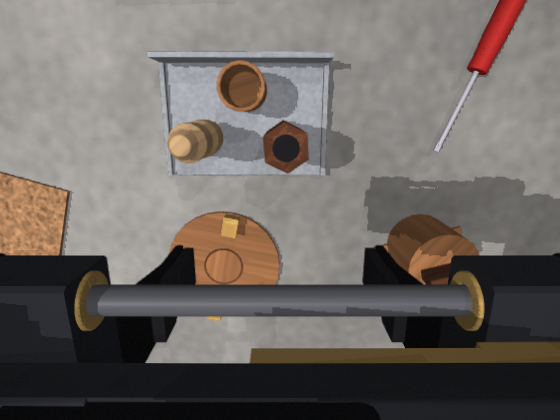

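Run:
```python
from h import *
c=cal('wrist'); no=np.zeros((420,560),bool)
for l,p in [('mill',(.6051,-.0069,0,.008)),('vase',(.6085,-.105,.11,.008)),('cup',(.6641,-.055,0,.008))]:
    d=ctrl.cut_out('wrist',l)
    for e in d[:2]:
        print(l,round(e['score'],2),e['rect'],e['pixels'].sum())
    if d: print(fit(l,[(c,d[0]['pixels'],no)],p,l=='vase'))
# vase by hexagon top edges
rel((.605,-.0075,.2,.068),(.605,-.0075,.084,.068))
```

```text
mill 0.72 [169.0, 122.1, 49.9, 41.4] 1819
(array([0.60783008, 0.00805187, 0.        ]), np.float64(0.0665437807888411))
vase 0.82 [265.7, 119.4, 42.2, 51.0] 1839
vase 0.66 [380.7, 213.6, 98.8, 71.3] 4114
(array([ 0.6130751 , -0.09023415,  0.13495526]), np.float64(0.03217221635799507))
cup 0.9 [216.7, 63.1, 51.1, 50.3] 2031
cup 0.75 [437.7, 0.0, 89.2, 151.2] 2445
(array([ 0.66663282, -0.03968095,  0.        ]), np.float64(0.042770392253405544))
t 2.7 pos [ 0.5642 -0.1014  0.2966] psi 0.0736 z [ 0.  0. -1.] F [-0.6 -0.2 -1.1] T [-0.03  0.04 -0.03] w 86.7 q [ 0.59  0.17 -0.52  1.54  0.08  1.46 -1.43]
  -> (0.605, -0.0075, 0.2, 0.068) turn [0.0, -0.0, 0.006] shift [0.0476, -0.0906, 0.1017]
  -> (0.605, -0.0075, 0.084, 0.068) turn [0.0, -0.0, 0.006] shift [0.0476, -0.0906, 0.2177]
```

Run:
```python
from h import *
show(); c=cal('wrist'); no=np.zeros((420,560),bool)
im=ctrl.get_image('wrist'); show(); c2=cal('wrist')
print(c['rvec'],c['tvec'],c2['rvec'],c2['tvec'])
old=cv2.imread('pics/c_w.png')[:,:,::-1]; print(np.abs(im.astype(int)-old).mean())
cv2.imwrite('pics/c_w2.png',im[:,:,::-1])
for l,p in [('mill',(.6051,-.0069,0,.008)),('vase',(.6085,-.105,.11,.008)),('cup',(.6641,-.055,0,.008))]:
    d=ctrl.cut_out('wrist',l)
    if d: print(l,fit(l,[(c,d[0]['pixels'],no)],p,l=='vase'))
```

```text
t 2.7 pos [ 0.5642 -0.1014  0.2966] psi 0.0736 z [ 0.  0. -1.] F [-0.6 -0.2 -1.1] T [-0.03  0.04 -0.03] w 86.7 q [ 0.59  0.17 -0.52  1.54  0.08  1.46 -1.43]
t 2.75 pos [ 0.5635 -0.1034  0.2964] psi 0.0702 z [-0.    -0.001 -1.   ] F [-0.8 -0.4  0.1] T [-0.04 -0.01 -0.04] w 87.1 q [ 0.59  0.17 -0.52  1.54  0.08  1.46 -1.43]
[-2.14391745  1.98995792  0.27923153] [-0.14131731  0.48341018  0.59993055] [-2.13995485  1.99318691  0.27966522] [-0.14162111  0.48289926  0.59982891]
2.0048214285714288
mill (array([ 0.6040496 , -0.00561645,  0.        ]), np.float64(0.07912994276511937))
vase (array([ 0.60818786, -0.10340519,  0.11620413]), np.float64(0.038114393739558605))
cup (array([ 0.66211025, -0.05378811,  0.        ]), np.float64(0.031256215404822214))
```

View pics/c_w2.png

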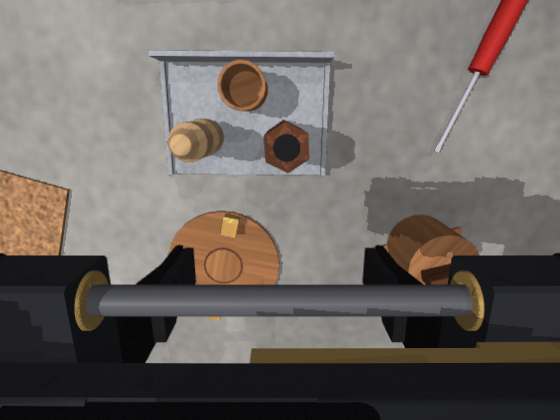

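```bash
cat >> h.py <<'E'
import json
def cmd():
    d=json.load(open('cmd.json')); return np.array(d[:3]),d[3]
def setcmd(p,psi): json.dump([*map(float,p),float(psi)],open('cmd.json','w'))
def did(shift,turn=0):
    p,psi=cmd(); p=p+toolR(psi).apply(shift); setcmd(p,psi-turn)
    s=show(); print('   cmd',np.round(p,4),round(psi-turn,4),'meas-cmd',np.round(np.array(s['position'])-p,4))
def go(*targets):
    """grasp-point targets (x,y,zg,psi) -> shifts from commanded pose"""
    p,psi=cmd()
    for x,y,z,ps in targets:
        d=toolR(psi).inv().apply(np.array([x,y,z-.005])-p); print('  ->',np.round((x,y,z,ps),4).tolist(),'turn z',round(psi-ps,4),'shift',np.round(d,4).tolist())
if __name__=='__main__': setcmd([.21,-.615,.237],.33)
E
python3 h.py
python3 - <<'E'
from h import *
did([.5,-.37,-.06],.26)
go((.6045,-.0063,.2,.07),(.6045,-.0063,.084,.07))
E
```

```text
t 2.9 pos [ 0.563  -0.105   0.2963] psi 0.0667 z [-0.001 -0.001 -1.   ] F [ 0.3 -0.1  1.1] T [-0.07  0.01 -0.02] w 86.9 q [ 0.6   0.17 -0.52  1.54  0.08  1.46 -1.43]
   cmd [ 0.5631 -0.1029  0.297 ] 0.07 meas-cmd [-0.0001 -0.0021 -0.0007]
  -> [0.6045, -0.0063, 0.2, 0.07] turn z 0.0 shift [0.048, -0.0935, 0.102]
  -> [0.6045, -0.0063, 0.084, 0.07] turn z 0.0 shift [0.048, -0.0935, 0.218]
```

Call:
step_arm(
  plan=[
    [[0,0,0],[0.012,-0.023,0.025],30],
    [[0,0,0],[0.024,-0.046,0.05],30],
    [[0,0,0],[0.036,-0.07,0.075],30],
    [[0,0,0],[0.048,-0.0935,0.09],30],
    [[0,0,0],[0.048,-0.0935,0.11],30],
    [[0,0,0],[0.048,-0.0935,0.135],30],
    [[0,0,0],[0.048,-0.0935,0.16],30],
    [[0,0,0],[0.048,-0.0935,0.185],30],
    [[0,0,0],[0.048,-0.0935,0.205],30],
    [[0,0,0],[0.048,-0.0935,0.218],30],
  ],
  squeeze=20,
)

```text
time: 4.15
position: [0.6044, -0.008, 0.0772]
tool_rot: [3.139, 0.107, -0.002]
ft_force: [0.2, -0.2, -0.3]
grip_width: 0.88
```

Run:
```python
from h import *
did([.048,-.0935,.218])
im=ctrl.get_image('wrist'); cv2.imwrite('pics/d_w.png',im[:,:,::-1]); show()
im=ctrl.get_image('top'); cv2.imwrite('pics/d_t.png',cv2.resize(im[150:300,200:400,::-1],(800,600)));show()
```

```text
t 4.15 pos [ 0.6044 -0.008   0.0772] psi 0.068 z [-0.001 -0.001 -1.   ] F [ 0.2 -0.2 -0.3] T [-0.   -0.01 -0.03] w 76.6 q [ 0.42  0.41 -0.55  1.73  0.24  1.07 -1.71]
   cmd [ 0.6045 -0.0063  0.079 ] 0.07 meas-cmd [-0.     -0.0017 -0.0018]
t 4.2 pos [ 0.6036 -0.0076  0.0759] psi 0.0686 z [-0.003 -0.    -1.   ] F [-1.6  0.  -1.5] T [-0.03  0.14  0.04] w 76.9 q [ 0.42  0.41 -0.55  1.73  0.24  1.07 -1.71]
t 4.25 pos [ 0.604  -0.0072  0.077 ] psi 0.069 z [-0.003 -0.    -1.   ] F [ 0.8 -0.   0.9] T [ 0.03  0.08 -0.  ] w 77.0 q [ 0.42  0.41 -0.55  1.73  0.24  1.08 -1.71]
```

View pics/d_w.png

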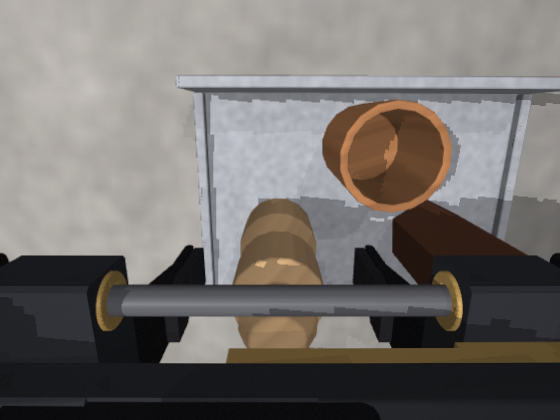

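Call:
step_arm(
  plan=[
    [[0,0,0],[0,0,0],255],
    [[0,0,0],[0,0,0],255],
    [[0,0,0],[0,0,0],255],
    [[0,0,0],[0,0,0],255],
    [[0,0,0],[0,0,0],255],
    [[0,0,0],[0,0,0],255],
    [[0,0,0],[0,0,-0.005],255],
    [[0,0,0],[0,0,-0.02],255],
    [[0,0,0],[0,0,-0.045],255],
    [[0,0,0],[0,0,-0.075],255],
  ],
  squeeze=20,
)

```text
time: 5.5
position: [0.6047, -0.0063, 0.1547]
tool_rot: [-3.14, -0.11, 0.001]
ft_force: [0.0, 0.9, -1.8]
grip_width: 0.45
```

Run:
```python
from h import *
did([0,0,-.075])
b=np.array([.482,.271]); yb=np.array([np.sin(.212),np.cos(.212)])
print(b+.045*yb,b-.045*yb)
m=b+.045*yb
go((*m,.23,.07),(*m,.23,.3),(*m,.084-.002,.3))
im=ctrl.get_image('wrist'); cv2.imwrite('pics/e_w.png',im[:,:,::-1])
```

```text
t 5.5 pos [ 0.6047 -0.0063  0.1547] psi 0.0701 z [-0.001  0.    -1.   ] F [ 0.   0.9 -1.8] T [ 0.01 -0.02  0.01] w 39.1 q [ 0.44  0.33 -0.57  1.66  0.19  1.21 -1.67]
   cmd [ 0.6045 -0.0063  0.154 ] 0.07 meas-cmd [0.0003 0.     0.0007]
[0.4914687  0.31499254] [0.4725313  0.22700746]
  -> [0.4915, 0.315, 0.23, 0.07] turn z 0.0 shift [-0.0902, -0.3284, -0.071]
  -> [0.4915, 0.315, 0.23, 0.3] turn z -0.23 shift [-0.0902, -0.3284, -0.071]
  -> [0.4915, 0.315, 0.082, 0.3] turn z -0.23 shift [-0.0902, -0.3284, 0.077]
```

View pics/e_w.png

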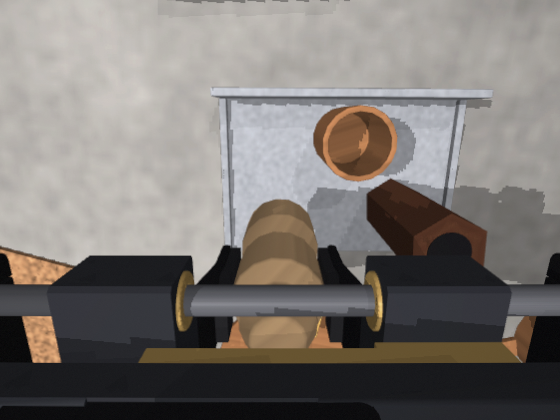

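Call:
step_arm(
  plan=[
    [[0,0,0],[-0.003,-0.01,-0.03],255],
    [[0,0,-0.02],[-0.01,-0.04,-0.055],255],
    [[0,0,-0.05],[-0.02,-0.08,-0.071],255],
    [[0,0,-0.08],[-0.033,-0.125,-0.071],255],
    [[0,0,-0.11],[-0.047,-0.17,-0.071],255],
    [[0,0,-0.14],[-0.06,-0.215,-0.071],255],
    [[0,0,-0.17],[-0.072,-0.255,-0.071],255],
    [[0,0,-0.2],[-0.082,-0.29,-0.065],255],
    [[0,0,-0.23],[-0.088,-0.315,-0.055],255],
    [[0,0,-0.23],[-0.09,-0.3285,-0.04],255],
  ],
)

```text
time: 6.8
position: [0.4903, 0.3182, 0.1935]
tool_rot: [-3.105, -0.476, -0.001]
ft_force: [-0.4, -0.8, -1.3]
grip_width: 0.45
```

Run:
```python
from h import *
did([-.09,-.3285,-.04],-.23)
im=ctrl.get_image('scene'); cv2.imwrite('pics/f_s.png',im[:,:,::-1]); c=cal('scene'); show()
go((.4915,.315,.084,.3),(.4915,.315,.082,.3),)
```

```text
t 6.8 pos [0.4903 0.3182 0.1935] psi 0.3042 z [ 0.     0.001 -1.   ] F [-0.4 -0.8 -1.3] T [-0.03  0.   -0.03] w 39.1 q [ 0.05  0.3  -0.79  1.66  0.22  1.28 -2.05]
   cmd [0.4917 0.3151 0.194 ] 0.3 meas-cmd [-0.0014  0.0031 -0.0005]
t 6.85 pos [0.4891 0.3183 0.1909] psi 0.3045 z [-0.003  0.    -1.   ] F [-1.   1.1 -2.3] T [0.1  0.06 0.03] w 38.8 q [ 0.05  0.3  -0.79  1.66  0.22  1.28 -2.05]
  -> [0.4915, 0.315, 0.084, 0.3] turn z 0.0 shift [-0.0002, 0.0, 0.115]
  -> [0.4915, 0.315, 0.082, 0.3] turn z 0.0 shift [-0.0002, 0.0, 0.117]
```

View pics/f_s.png

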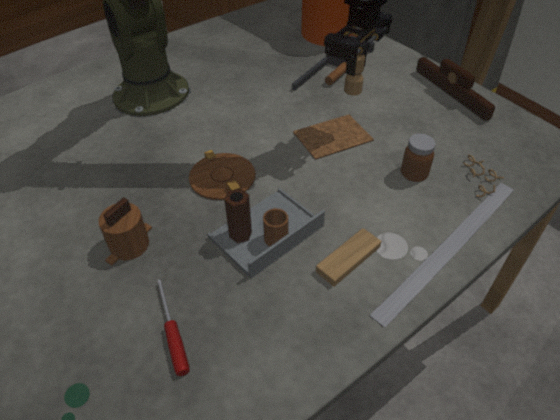

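Call:
step_arm(
  plan=[
    [[0,0,0],[0,0,0.02],255],
    [[0,0,0],[0,0,0.045],255],
    [[0,0,0],[0,0,0.07],255],
    [[0,0,0],[0,0,0.09],255],
    [[0,0,0],[0,0,0.1],255],
    [[0,0,0],[0,0,0.106],255],
    [[0,0,0],[0,0,0.111],255],
    [[0,0,0],[0,0,0.114],255],
    [[0,0,0],[0,0,0.116],255],
    [[0,0,0],[0,0,0.116],255],
  ],
)

```text
time: 8.1
position: [0.4924, 0.315, 0.0776]
tool_rot: [3.106, 0.469, 0.0]
ft_force: [-0.3, 0.3, -2.4]
grip_width: 0.448
```

Run:
```python
from h import *
did([0,0,.116])
im=ctrl.get_image('scene'); cv2.imwrite('pics/g_s.png',cv2.resize(im[60:210,260:460,::-1],(800,600))); show()
im=ctrl.get_image('wrist'); cv2.imwrite('pics/g_w.png',im[:,:,::-1]); show()
```

```text
t 8.1 pos [0.4924 0.315  0.0776] psi 0.2998 z [ 0. -0. -1.] F [-0.3  0.3 -2.4] T [-0.01 -0.02  0.05] w 39.0 q [ 0.01  0.41 -0.75  1.77  0.31  1.08 -2.12]
   cmd [0.4917 0.3151 0.078 ] 0.3 meas-cmd [ 0.0007 -0.     -0.0004]
t 8.15 pos [0.4925 0.3151 0.0777] psi 0.2999 z [ 0.  0. -1.] F [-0.   0.4 -1.8] T [ 0.04 -0.03 -0.01] w 39.1 q [ 0.01  0.41 -0.75  1.77  0.31  1.08 -2.12]
t 8.2 pos [0.4925 0.3151 0.0777] psi 0.2998 z [ 0.  0. -1.] F [ 0.3  0.3 -1.6] T [-0.    0.02  0.04] w 39.5 q [ 0.01  0.41 -0.75  1.77  0.31  1.08 -2.12]
```

View pics/g_s.png

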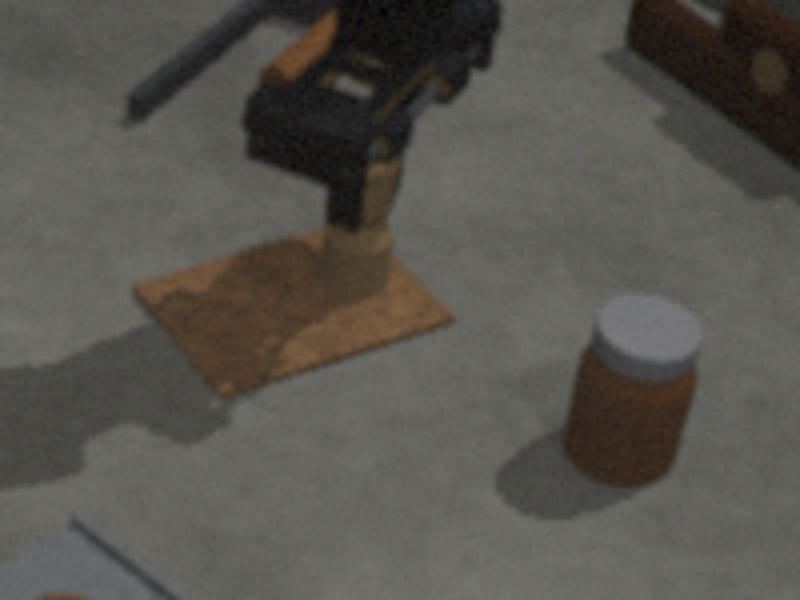

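View pics/g_w.png

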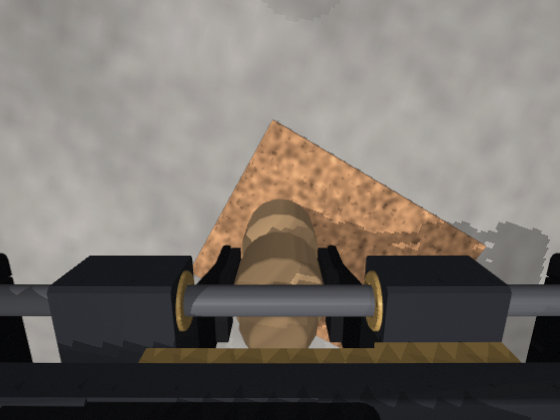

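Call:
step_arm(
  plan=[
    [[0,0,0],[0,0,0.001],255],
    [[0,0,0],[0,0,0.002],255],
    [[0,0,0],[0,0,0.0025],255],
    [[0,0,0],[0,0,0.0025],255],
    [[0,0,0],[0,0,0.0025],255],
    [[0,0,0],[0,0,0.0025],64],
    [[0,0,0],[0,0,0.0025],64],
    [[0,0,0],[0,0,0.0025],64],
    [[0,0,0],[0,0,0.0025],64],
    [[0,0,0],[0,0,-0.01],64],
  ],
)

```text
time: 9.45
position: [0.4916, 0.3145, 0.0869]
tool_rot: [3.106, 0.469, -0.004]
ft_force: [-0.5, 0.0, 0.4]
grip_width: 0.744
```

Run:
```python
from h import *
did([0,0,-.01])
go((.4915,.315,.21,.3),(.6085,-.1045,.23,.113),(.6085,-.1045,.083,.113))
```

```text
t 9.45 pos [0.4916 0.3145 0.0869] psi 0.2999 z [-0.002 -0.001 -1.   ] F [-0.5  0.   0.4] T [ 0.01 -0.01  0.01] w 64.8 q [ 0.01  0.4  -0.75  1.77  0.3   1.1  -2.11]
   cmd [0.4917 0.3151 0.088 ] 0.3 meas-cmd [-0.0001 -0.0006 -0.0011]
  -> [0.4915, 0.315, 0.21, 0.3] turn z 0.0 shift [-0.0002, 0.0, -0.117]
  -> [0.6085, -0.1045, 0.23, 0.113] turn z 0.187 shift [-0.0124, 0.4354, -0.137]
  -> [0.6085, -0.1045, 0.083, 0.113] turn z 0.187 shift [-0.0124, 0.4354, 0.01]
```

Call:
step_arm(
  plan=[
    [[0,0,0],[0,0,-0.03],64],
    [[0,0,0],[0,0,-0.07],64],
    [[0,0,0.02],[0,0.015,-0.11],64],
    [[0,0,0.05],[-0.002,0.06,-0.137],64],
    [[0,0,0.08],[-0.004,0.115,-0.137],64],
    [[0,0,0.11],[-0.006,0.175,-0.137],64],
    [[0,0,0.14],[-0.008,0.235,-0.137],50],
    [[0,0,0.16],[-0.01,0.295,-0.137],50],
    [[0,0,0.18],[-0.011,0.355,-0.137],50],
    [[0,0,0.187],[-0.012,0.4,-0.137],50],
  ],
)

```text
time: 10.7
position: [0.5995, -0.0739, 0.2255]
tool_rot: [3.136, 0.173, 0.002]
ft_force: [0.8, 0.2, 0.0]
grip_width: 0.801
```

Run:
```python
from h import *
did([-.012,.4,-.137],.187)
im=ctrl.get_image('top'); cv2.imwrite('pics/h_t.png',im[:,:,::-1])
go((.6085,-.1045,.083,.113))
```

```text
t 10.7 pos [ 0.5995 -0.0739  0.2255] psi 0.1102 z [ 0.001 -0.001 -1.   ] F [0.8 0.2 0. ] T [ 0.03  0.   -0.06] w 69.7 q [ 0.54  0.27 -0.55  1.57  0.15  1.34 -1.49]
   cmd [ 0.5985 -0.0706  0.225 ] 0.113 meas-cmd [ 0.001  -0.0033  0.0005]
  -> [0.6085, -0.1045, 0.083, 0.113] turn z 0.0 shift [0.0062, 0.0348, 0.147]
```

View pics/h_t.png

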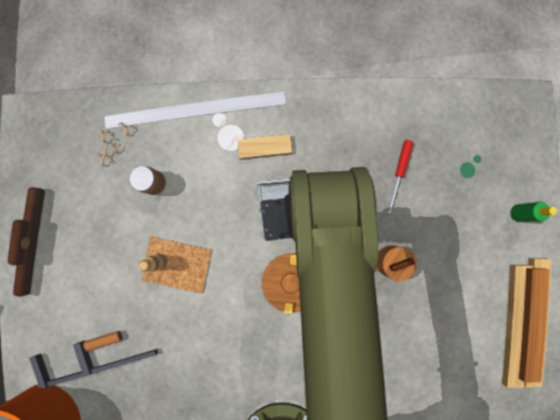

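Call:
step_arm(
  plan=[
    [[0,0,0],[0.004,0.02,0.005],50],
    [[0,0,0],[0.0062,0.0348,0.015],50],
    [[0,0,0],[0.0062,0.0348,0.03],50],
    [[0,0,0],[0.0062,0.0348,0.05],50],
    [[0,0,0],[0.0062,0.0348,0.075],50],
    [[0,0,0],[0.0062,0.0348,0.1],50],
    [[0,0,0],[0.0062,0.0348,0.125],50],
    [[0,0,0],[0.0062,0.0348,0.14],50],
    [[0,0,0],[0.0062,0.0348,0.147],50],
    [[0,0,0],[0.0062,0.0348,0.147],50],
  ],
)

```text
time: 12.0
position: [0.6091, -0.1042, 0.0774]
tool_rot: [-3.136, -0.178, 0.0]
ft_force: [1.3, -0.3, 0.4]
grip_width: 0.803
```

Run:
```python
from h import *
did([.0062,.0348,.147])
im=ctrl.get_image('wrist'); cv2.imwrite('pics/i_w.png',im[:,:,::-1]); show()
```

```text
t 12.0 pos [ 0.6091 -0.1042  0.0774] psi 0.1133 z [-0.  0. -1.] F [ 1.3 -0.3  0.4] T [-0.01  0.01 -0.01] w 69.8 q [ 0.54  0.42 -0.51  1.7   0.23  1.08 -1.5 ]
   cmd [ 0.6085 -0.1045  0.078 ] 0.113 meas-cmd [ 0.0005  0.0002 -0.0006]
t 12.05 pos [ 0.6095 -0.1044  0.078 ] psi 0.1131 z [ 0.001 -0.    -1.   ] F [1.5 0.6 0.4] T [ 0.09 -0.03 -0.02] w 69.8 q [ 0.54  0.42 -0.51  1.7   0.23  1.08 -1.5 ]
```

View pics/i_w.png

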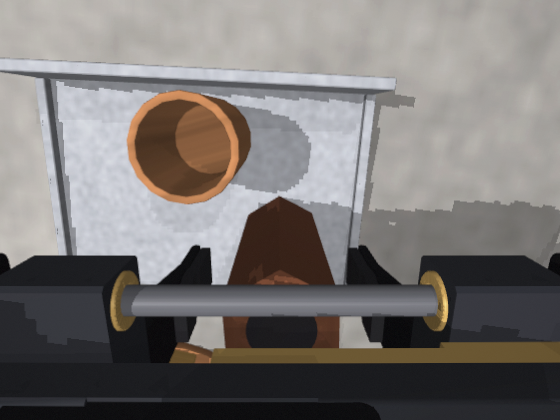

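Call:
step_arm(
  plan=[
    [[0,0,0],[0,0,0],255],
    [[0,0,0],[0,0,0],255],
    [[0,0,0],[0,0,0],255],
    [[0,0,0],[0,0,0],255],
    [[0,0,0],[0,0,0],255],
    [[0,0,0],[0,0,0],255],
    [[0,0,0],[0,0,-0.005],255],
    [[0,0,0],[0,0,-0.02],255],
    [[0,0,0],[0,0,-0.045],255],
    [[0,0,0],[0,0,-0.075],255],
  ],
  squeeze=20,
)

```text
time: 13.3
position: [0.6088, -0.1044, 0.1536]
tool_rot: [-3.136, -0.177, 0.001]
ft_force: [0.9, -0.9, -2.3]
grip_width: 0.485
```

Run:
```python
from h import *
did([0,0,-.075])
go((.4725,.227,.225,.3),(.4725,.227,.1,.3))
```

```text
t 13.3 pos [ 0.6088 -0.1044  0.1536] psi 0.113 z [-0.001  0.    -1.   ] F [ 0.9 -0.9 -2.3] T [ 0.02 -0.02 -0.01] w 42.2 q [ 0.55  0.35 -0.52  1.63  0.18  1.22 -1.47]
   cmd [ 0.6085 -0.1045  0.153 ] 0.113 meas-cmd [0.0002 0.0001 0.0006]
  -> [0.4725, 0.227, 0.225, 0.3] turn z -0.187 shift [-0.0978, -0.3447, -0.067]
  -> [0.4725, 0.227, 0.1, 0.3] turn z -0.187 shift [-0.0978, -0.3447, 0.058]
```

Call:
step_arm(
  plan=[
    [[0,0,0],[-0.003,-0.01,-0.025],255],
    [[0,0,-0.02],[-0.01,-0.04,-0.05],255],
    [[0,0,-0.04],[-0.021,-0.08,-0.06],255],
    [[0,0,-0.06],[-0.035,-0.125,-0.06],255],
    [[0,0,-0.09],[-0.049,-0.175,-0.06],255],
    [[0,0,-0.12],[-0.063,-0.225,-0.06],255],
    [[0,0,-0.15],[-0.077,-0.27,-0.06],255],
    [[0,0,-0.17],[-0.088,-0.31,-0.06],255],
    [[0,0,-0.187],[-0.095,-0.335,-0.045],255],
    [[0,0,-0.187],[-0.0978,-0.3447,-0.02],255],
  ],
)

```text
time: 14.55
position: [0.4728, 0.2297, 0.174]
tool_rot: [-3.105, -0.475, -0.005]
ft_force: [0.4, -0.0, -2.3]
grip_width: 0.489
```

Run:
```python
from h import *
did([-.0978,-.3447,-.02],-.187)
go((.4725,.227,.081,.3))
im=ctrl.get_image('wrist'); cv2.imwrite('pics/j_w.png',im[:,:,::-1]); show()
```

```text
t 14.55 pos [0.4728 0.2297 0.174 ] psi 0.3035 z [ 0.003  0.001 -1.   ] F [ 0.4 -0.  -2.3] T [-0.04  0.02 -0.03] w 42.5 q [ 0.23  0.16 -0.79  1.82  0.12  1.21 -1.87]
   cmd [0.4725 0.227  0.173 ] 0.3 meas-cmd [0.0003 0.0027 0.001 ]
  -> [0.4725, 0.227, 0.081, 0.3] turn z 0.0 shift [0.0, 0.0, 0.097]
t 14.6 pos [0.4702 0.2291 0.17  ] psi 0.304 z [-0.003 -0.    -1.   ] F [-1.6  0.5 -4.2] T [-0.    0.2  -0.02] w 42.1 q [ 0.23  0.16 -0.79  1.83  0.12  1.2  -1.87]
```

View pics/j_w.png

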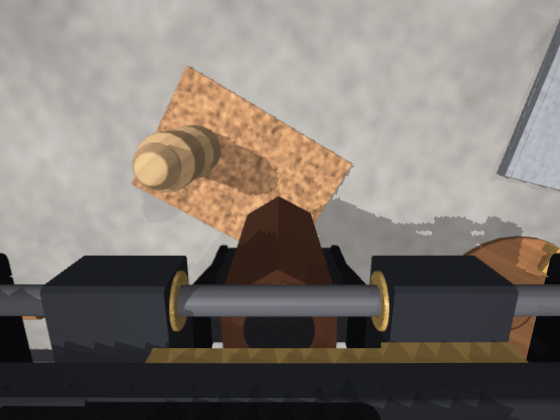

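Call:
step_arm(
  plan=[
    [[0,0,0],[0,0,0.02],255],
    [[0,0,0],[0,0,0.045],255],
    [[0,0,0],[0,0,0.067],255],
    [[0,0,0],[0,0,0.08],255],
    [[0,0,0],[0,0,0.088],255],
    [[0,0,0],[0,0,0.092],255],
    [[0,0,0],[0,0,0.0945],255],
    [[0,0,0],[0,0,0.096],255],
    [[0,0,0],[0,0,0.096],255],
    [[0,0,0],[0,0,0.096],255],
  ],
)

```text
time: 15.85
position: [0.4733, 0.227, 0.0767]
tool_rot: [3.106, 0.469, 0.001]
ft_force: [0.7, -1.0, -2.0]
grip_width: 0.485
```

Run:
```python
from h import *
did([0,0,.096])
im=ctrl.get_image('wrist'); cv2.imwrite('pics/k_w.png',im[:,:,::-1]); show()
```

```text
t 15.85 pos [0.4733 0.227  0.0767] psi 0.2998 z [ 0.  0. -1.] F [ 0.7 -1.  -2. ] T [ 0.02  0.01 -0.01] w 42.2 q [ 0.19  0.28 -0.76  1.92  0.23  1.03 -1.95]
   cmd [0.4725 0.227  0.077 ] 0.3 meas-cmd [ 0.0008  0.     -0.0003]
t 15.9 pos [0.4732 0.227  0.0767] psi 0.2998 z [ 0.  0. -1.] F [ 0.2  0.1 -2.1] T [-0.01  0.07 -0.03] w 41.9 q [ 0.19  0.28 -0.76  1.92  0.23  1.03 -1.95]
```

View pics/k_w.png

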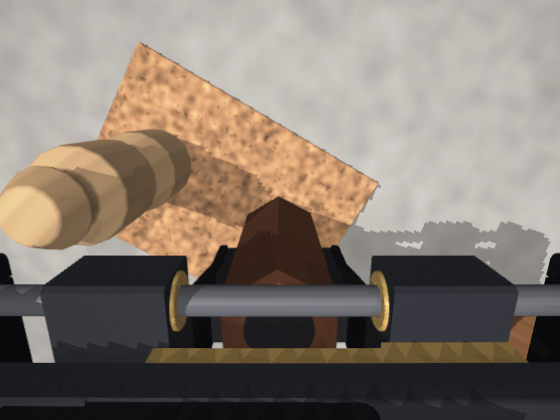

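Go down the last mm, release, rise.

Call:
step_arm(
  plan=[
    [[0,0,0],[0,0,0.0008],255],
    [[0,0,0],[0,0,0.0012],255],
    [[0,0,0],[0,0,0.0012],255],
    [[0,0,0],[0,0,0.0012],70],
    [[0,0,0],[0,0,0.0012],70],
    [[0,0,0],[0,0,0.0012],70],
    [[0,0,0],[0,0,0.0012],70],
    [[0,0,0],[0,0,-0.015],70],
    [[0,0,0],[0,0,-0.05],70],
    [[0,0,0],[0,0,-0.095],70],
  ],
)

```text
time: 17.15
position: [0.4726, 0.2269, 0.1729]
tool_rot: [-3.106, -0.47, 0.002]
ft_force: [0.2, -0.3, 0.8]
grip_width: 0.725
```

Run:
```python
from h import *
did([0,0,-.095])
im=ctrl.get_image('wrist'); cv2.imwrite('pics/l_w.png',im[:,:,::-1]); show()
go((.6635,-.0545,.2,.07),(.6635,-.0545,.056,.07))
```

```text
t 17.15 pos [0.4726 0.2269 0.1729] psi 0.3002 z [-0.001 -0.    -1.   ] F [ 0.2 -0.3  0.8] T [ 0.03 -0.06  0.03] w 63.1 q [ 0.24  0.16 -0.8   1.82  0.12  1.21 -1.87]
   cmd [0.4725 0.227  0.172 ] 0.3 meas-cmd [ 0.0001 -0.0001  0.0009]
t 17.2 pos [0.476  0.2291 0.1796] psi 0.3007 z [ 0.009  0.003 -1.   ] F [2.5 1.5 3.1] T [ 0.19 -0.18 -0.04] w 63.0 q [ 0.24  0.16 -0.8   1.81  0.12  1.21 -1.87]
  -> [0.6635, -0.0545, 0.2, 0.07] turn z 0.23 shift [0.0993, 0.3254, -0.023]
  -> [0.6635, -0.0545, 0.056, 0.07] turn z 0.23 shift [0.0993, 0.3254, 0.121]
```

View pics/l_w.png

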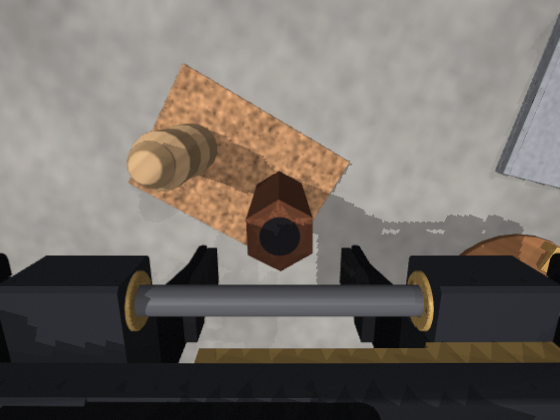

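Call:
step_arm(
  plan=[
    [[0,0,0.02],[0.008,0.025,-0.01],40],
    [[0,0,0.05],[0.02,0.065,-0.023],30],
    [[0,0,0.08],[0.034,0.11,-0.023],20],
    [[0,0,0.11],[0.048,0.158,-0.023],20],
    [[0,0,0.14],[0.062,0.205,-0.023],20],
    [[0,0,0.17],[0.076,0.25,-0.023],20],
    [[0,0,0.2],[0.087,0.285,-0.023],20],
    [[0,0,0.22],[0.095,0.311,-0.02],20],
    [[0,0,0.23],[0.0993,0.3254,-0.01],20],
    [[0,0,0.23],[0.0993,0.3254,0],20],
  ],
  squeeze=12,
)

```text
time: 18.45
position: [0.6638, -0.0563, 0.1701]
tool_rot: [3.14, 0.106, -0.002]
ft_force: [-0.2, -0.0, 0.1]
grip_width: 0.917
```

Run:
```python
from h import *
did([.0993,.3254,0],.23)
ctrl.get_image('wrist')
im=ctrl.get_image('wrist'); c=cal('wrist'); cv2.imwrite('pics/n_w.png',im[:,:,::-1]); show(); no=np.zeros((420,560),bool)
print(R.from_rotvec(c['rvec']).apply([1,0,0]))
d=ctrl.cut_out('wrist','cup'); print([(e['score'],e['rect']) for e in d])
if d: print(fit('cup',[(c,d[0]['pixels'],no)],(.6635,-.0545,0,.008),False))
go((.6635,-.0545,.056,.07))
```

```text
t 18.45 pos [ 0.6638 -0.0563  0.1701] psi 0.0676 z [-0.002 -0.    -1.   ] F [-0.2 -0.   0.1] T [ 0.08 -0.01  0.02] w 79.8 q [ 0.46  0.45 -0.56  1.48  0.24  1.29 -1.62]
   cmd [ 0.6635 -0.0545  0.172 ] 0.07 meas-cmd [ 0.0003 -0.0018 -0.0019]
t 18.55 pos [ 0.6625 -0.0535  0.1694] psi 0.0712 z [-0.004  0.001 -1.   ] F [-0.4  0.4  0.6] T [ 0.08  0.01 -0.01] w 80.5 q [ 0.46  0.45 -0.56  1.48  0.24  1.29 -1.62]
[ 0.07190708 -0.95793347 -0.27783599]
[(0.89, [247.4, 171.7, 67.8, 76.1])]
(array([ 0.66358702, -0.05264541,  0.        ]), np.float64(0.027115885416666666))
  -> [0.6635, -0.0545, 0.056, 0.07] turn z 0.0 shift [-0.0, -0.0, 0.121]
```

View pics/n_w.png

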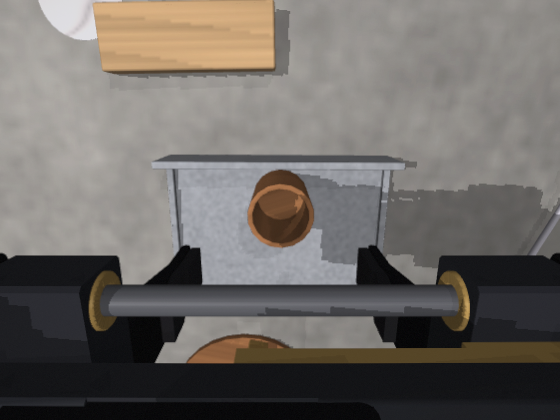

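Call:
step_arm(
  plan=[
    [[0,0,0],[0,0,0.02],20],
    [[0,0,0],[0,0,0.045],20],
    [[0,0,0],[0,0,0.07],20],
    [[0,0,0],[0,0,0.095],20],
    [[0,0,0],[0,0,0.112],20],
    [[0,0,0],[0,0,0.121],20],
    [[0,0,0],[0,0,0.121],120],
    [[0,0,0],[0,0,0.121],255],
    [[0,0,0],[0,0,0.121],255],
    [[0,0,0],[0,0,0.121],255],
  ],
  squeeze=12,
)

```text
time: 19.85
position: [0.6645, -0.0548, 0.0512]
tool_rot: [3.139, 0.109, 0.002]
ft_force: [0.8, 0.1, 2.7]
grip_width: 0.56
```

Run:
```python
from h import *
did([0,0,.121])
im=ctrl.get_image('wrist'); cv2.imwrite('pics/o_w.png',im[:,:,::-1]); show()
go((.431,-.033,.15,-.02),(.431,-.033,.056,-.02))
```

```text
t 19.85 pos [ 0.6645 -0.0548  0.0512] psi 0.0697 z [ 0.001 -0.    -1.   ] F [0.8 0.1 2.7] T [ 0.13 -0.04  0.01] w 48.7 q [ 0.44  0.55 -0.52  1.58  0.3   1.09 -1.67]
   cmd [ 0.6635 -0.0545  0.051 ] 0.07 meas-cmd [ 0.001  -0.0003  0.0002]
t 19.9 pos [ 0.6645 -0.0547  0.0512] psi 0.0697 z [ 0.001 -0.    -1.   ] F [1.4 0.1 1.6] T [-0.02  0.08  0.04] w 49.0 q [ 0.44  0.55 -0.52  1.58  0.3   1.09 -1.67]
  -> [0.431, -0.033, 0.15, -0.02] turn z 0.09 shift [-0.2304, -0.0377, -0.094]
  -> [0.431, -0.033, 0.056, -0.02] turn z 0.09 shift [-0.2304, -0.0377, -0.0]
```

View pics/o_w.png

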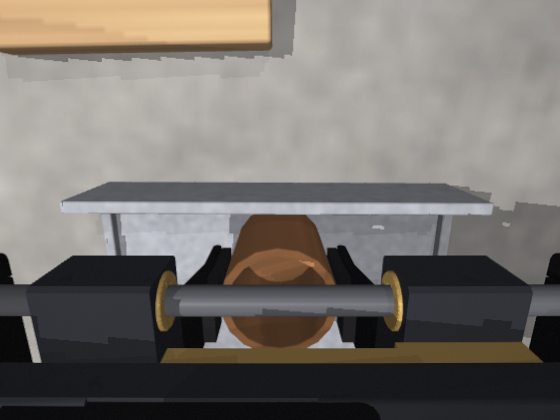

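Call:
step_arm(
  plan=[
    [[0,0,0],[0,0,-0.02],255],
    [[0,0,0],[0,0,-0.05],255],
    [[0,0,0.02],[-0.01,0,-0.08],255],
    [[0,0,0.05],[-0.04,-0.006,-0.094],255],
    [[0,0,0.08],[-0.08,-0.012,-0.094],255],
    [[0,0,0.11],[-0.12,-0.02,-0.094],255],
    [[0,0,0.14],[-0.16,-0.026,-0.094],255],
    [[0,0,0.17],[-0.195,-0.032,-0.094],255],
    [[0,0,0.2],[-0.22,-0.036,-0.094],255],
    [[0,0,0.21],[-0.23,-0.0375,-0.085],255],
  ],
)

```text
time: 21.15
position: [0.432, -0.0333, 0.1368]
tool_rot: [3.132, -0.22, 0.005]
ft_force: [0.5, -0.5, -0.6]
grip_width: 0.562
```

Run:
```python
from h import *
did([-.23,-.0375,-.085],.21)
im=ctrl.get_image('wrist'); cv2.imwrite('pics/p_w.png',im[:,:,::-1]); show()
go((.431,-.0333,.0565,-.14))
```

```text
t 21.15 pos [ 0.432  -0.0333  0.1368] psi -0.1402 z [ 0.003 -0.002 -1.   ] F [ 0.5 -0.5 -0.6] T [ 0.02 -0.06  0.01] w 48.9 q [ 0.62 -0.05 -0.58  2.07 -0.03  1.11 -1.66]
   cmd [ 0.4315 -0.0332  0.136 ] -0.14 meas-cmd [ 0.0005 -0.0001  0.0008]
t 21.2 pos [ 0.4302 -0.0332  0.135 ] psi -0.1403 z [-0.001 -0.002 -1.   ] F [-2.4  0.6 -1.9] T [0.03 0.16 0.03] w 48.9 q [ 0.62 -0.05 -0.58  2.07 -0.03  1.11 -1.66]
  -> [0.431, -0.0333, 0.0565, -0.14] turn z 0.0 shift [-0.0004, 0.0002, 0.0845]
```

View pics/p_w.png

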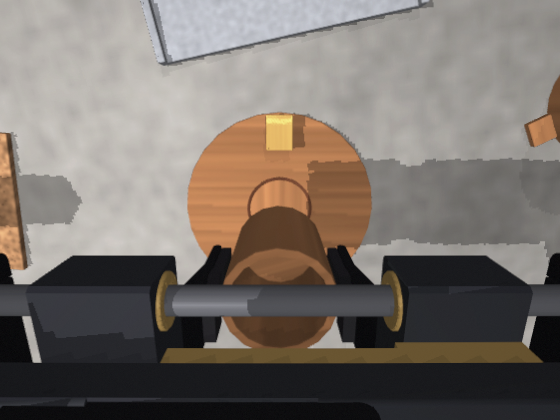

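Run:
```python
from h import *
s=show(); c=cal('wrist'); im=ctrl.get_image('wrist')
d=ctrl.cut_out('wrist','base'); print([(e['score'],e['rect']) for e in d])
ig=np.zeros((420,560),bool); ig[195:]=1; ig[:,225:335]&=True
if d:
    m=d[0]['pixels'].copy(); m[170:195,240:325]=1
    print(fit('base',[(c,m,ig)],(.431,-.033,-.14,0),True))
```

```text
t 21.2 pos [ 0.4302 -0.0332  0.135 ] psi -0.1403 z [-0.001 -0.002 -1.   ] F [-2.4  0.6 -1.9] T [0.03 0.16 0.03] w 48.9 q [ 0.62 -0.05 -0.58  2.07 -0.03  1.11 -1.66]
[(0.66, [185.0, 110.0, 190.6, 145.9])]
(array([ 0.42913552, -0.03180594,  0.06347597]), np.float64(0.0057393144902911615))
```

Call:
step_arm(
  plan=[
    [[0,0,0],[-0.0008,0,0.02],255],
    [[0,0,0],[-0.0008,0,0.04],255],
    [[0,0,0],[-0.0008,0,0.058],255],
    [[0,0,0],[-0.0008,0,0.07],255],
    [[0,0,0],[-0.0008,0,0.077],255],
    [[0,0,0],[-0.0008,0,0.081],255],
    [[0,0,0],[-0.0008,0,0.083],255],
    [[0,0,0],[-0.0008,0,0.084],255],
    [[0,0,0],[-0.0008,0,0.084],255],
    [[0,0,0],[-0.0008,0,0.084],255],
  ],
)

```text
time: 22.55
position: [0.4314, -0.0332, 0.0518]
tool_rot: [3.134, -0.22, 0.001]
ft_force: [0.0, -0.2, -0.7]
grip_width: 0.562
```

Run:
```python
from h import *
did([-.0008,0,.084])
im=ctrl.get_image('wrist'); cv2.imwrite('pics/q_w.png',im[:,:,::-1]); show()
im=ctrl.get_image('scene'); cv2.imwrite('pics/q_s.png',cv2.resize(im[110:260,120:320,::-1],(800,600))); show()
```

```text
t 22.55 pos [ 0.4314 -0.0332  0.0518] psi -0.1403 z [ 0.001 -0.    -1.   ] F [ 0.  -0.2 -0.7] T [ 0.11 -0.    0.01] w 48.9 q [ 0.6   0.08 -0.6   2.15  0.06  0.92 -1.74]
   cmd [ 0.4307 -0.0331  0.052 ] -0.14 meas-cmd [ 0.0008 -0.0002 -0.0002]
t 22.6 pos [ 0.4314 -0.0332  0.0517] psi -0.1402 z [ 0. -0. -1.] F [ 0.1  0.7 -1. ] T [0.04 0.06 0.07] w 48.5 q [ 0.6   0.08 -0.6   2.15  0.06  0.92 -1.74]
t 22.65 pos [ 0.4313 -0.0332  0.0517] psi -0.1403 z [ 0. -0. -1.] F [-0.4 -1.  -1. ] T [0.01 0.   0.01] w 48.9 q [ 0.6   0.08 -0.6   2.15  0.06  0.92 -1.74]
```

View pics/q_s.png

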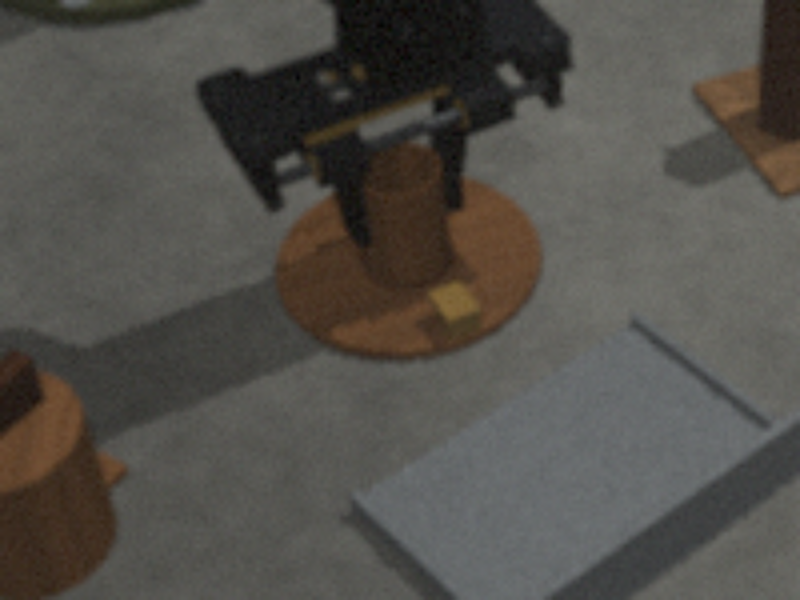

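View pics/q_w.png

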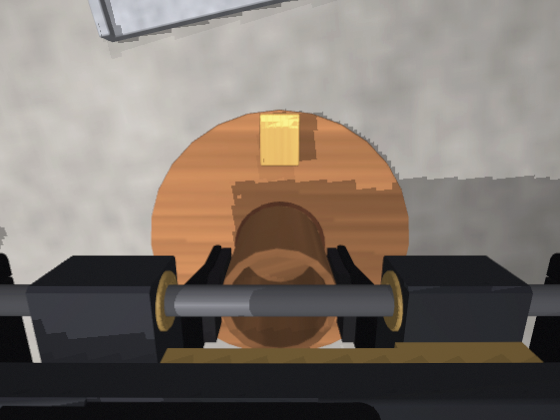

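Call:
step_arm(
  plan=[
    [[0,0,0],[0,0,0.0008],255],
    [[0,0,0],[0,0,0.0008],255],
    [[0,0,0],[0,0,0.0008],60],
    [[0,0,0],[0,0,0.0008],60],
    [[0,0,0],[0,0,0.0008],60],
    [[0,0,0],[0,0,-0.005],60],
    [[0,0,0],[0,0,-0.02],60],
    [[0,0,0],[0,0,-0.05],60],
    [[0,0,0],[-0.01,0,-0.09],60],
    [[0,0,0],[-0.02,0,-0.12],60],
  ],
)

```text
time: 23.9
position: [0.4119, -0.0301, 0.1743]
tool_rot: [3.133, -0.219, 0.004]
ft_force: [0.7, -0.8, -0.3]
grip_width: 0.764
```

Run:
```python
from h import *
did([-.02,0,-.12])
ctrl.get_image('scene');s=show()
im=ctrl.get_image('wrist'); c=cal('wrist'); cv2.imwrite('pics/r_w.png',im[:,:,::-1]); show()
```

```text
t 23.9 pos [ 0.4119 -0.0301  0.1743] psi -0.1397 z [ 0.003 -0.001 -1.   ] F [ 0.7 -0.8 -0.3] T [0.04 0.04 0.02] w 66.5 q [ 0.63 -0.15 -0.57  2.06 -0.09  1.2  -1.61]
   cmd [ 0.4109 -0.0303  0.172 ] -0.14 meas-cmd [0.0011 0.0002 0.0023]
t 23.95 pos [ 0.413  -0.0301  0.1776] psi -0.1394 z [ 0.007 -0.002 -1.   ] F [0.8 0.7 2.1] T [-0.01 -0.04 -0.01] w 66.5 q [ 0.63 -0.15 -0.57  2.06 -0.09  1.2  -1.61]
t 24.0 pos [ 0.4134 -0.0304  0.1758] psi -0.14 z [ 0.007 -0.003 -1.   ] F [ 0.3 -0.8 -0.3] T [ 0.03 -0.03 -0.03] w 66.4 q [ 0.63 -0.15 -0.57  2.06 -0.08  1.2  -1.61]
```

View pics/r_w.png

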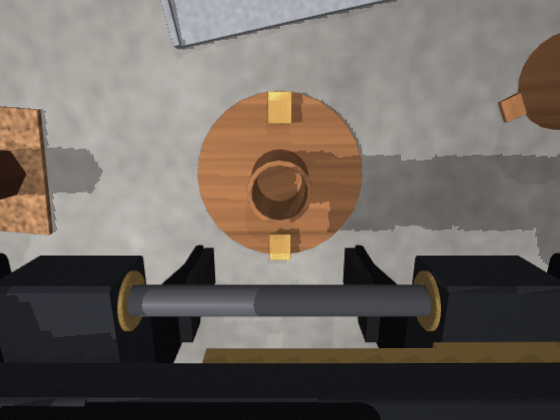

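```bash
cat > cmpbase.py <<'E'
from h import *
show(); im=ctrl.get_image('wrist'); c=cal('wrist'); show()
no=np.zeros((420,560),bool)
db=ctrl.cut_out('wrist','base'); dc=ctrl.cut_out('wrist','cup')
print([(e['score'],e['rect']) for e in db],[(e['score'],e['rect']) for e in dc])
mc=dc[0]['pixels']; mb=db[0]['pixels']|mc
print('base',fit('base',[(c,mb,no)],(.431,-.033,-.14,0),True)); print('cup',fit('cup',[(c,mc,no)],(.431,-.033,0,.008),False))
hsv=cv2.cvtColor(im,cv2.COLOR_RGB2HSV)
y=(hsv[...,0]>18)&(hsv[...,0]<32)&(hsv[...,1]>130)&(hsv[...,2]>150)&(cv2.dilate(mb.astype(np.uint8),np.ones((5,5)))>0)
k,lab,stt,cen=cv2.connectedComponentsWithStats(y.astype(np.uint8))
g=sorted([(int(stt[i,4]),stt[i,:4].tolist(),cen[i].round(1).tolist()) for i in range(1,k) if stt[i,4]>50]); print(g)
E
python3 cmpbase.py
```

```text
t 24.0 pos [ 0.4134 -0.0304  0.1758] psi -0.14 z [ 0.007 -0.003 -1.   ] F [ 0.3 -0.8 -0.3] T [ 0.03 -0.03 -0.03] w 66.4 q [ 0.63 -0.15 -0.57  2.06 -0.08  1.2  -1.61]
t 24.05 pos [ 0.4127 -0.0305  0.1739] psi -0.1403 z [ 0.005 -0.002 -1.   ] F [-0.1  0.2  0.1] T [ 0.02 -0.04  0.  ] w 66.5 q [ 0.63 -0.15 -0.57  2.06 -0.08  1.2  -1.61]
[(0.56, [197.9, 89.5, 165.3, 171.2])] [(0.68, [247.2, 151.9, 65.2, 73.1])]
base (array([ 0.4283475 , -0.03122179, -0.13797715]), np.float64(0.03727159807499307))
cup (array([ 0.43031134, -0.03166635,  0.        ]), np.float64(0.059953526865291575))
[(65, [280, 246, 10, 15], [283.8, 254.5]), (128, [276, 96, 15, 27], [286.1, 106.8])]
```

Run:
```python
from h import *
go((.4965,-.347,.235,1.87))
```

```text
-> [0.4965, -0.347, 0.235, 1.87] turn z -2.01 shift [0.129, 0.3017, -0.058]
```

Call:
step_arm(
  plan=[
    [[0,0,-0.12],[0.005,0.01,-0.03],60],
    [[0,0,-0.29],[0.015,0.04,-0.05],60],
    [[0,0,-0.46],[0.03,0.08,-0.058],60],
    [[0,0,-0.63],[0.05,0.12,-0.058],60],
    [[0,0,-0.8],[0.07,0.16,-0.058],100],
    [[0,0,-0.97],[0.09,0.2,-0.058],100],
    [[0,0,-1.14],[0.105,0.24,-0.058],100],
    [[0,0,-1.31],[0.118,0.27,-0.058],100],
    [[0,0,-1.48],[0.126,0.29,-0.058],100],
    [[0,0,-1.6],[0.129,0.302,-0.058],100],
  ],
)

```text
time: 25.4
position: [0.4966, -0.3484, 0.2271]
tool_rot: [-2.335, -2.096, 0.001]
ft_force: [0.4, -0.4, -0.1]
grip_width: 0.609
```

Call:
step_arm(
  plan=[
    [[0,0,-0.12],[0,0,0],100],
    [[0,0,-0.24],[0,0,0],100],
    [[0,0,-0.35],[0,0,0],100],
    [[0,0,-0.41],[0,0,0],100],
    [[0,0,-0.41],[0,0,0],100],
    [[0,0,-0.41],[0,0,0],100],
    [[0,0,-0.41],[0,0,0],100],
    [[0,0,-0.41],[0,0,0],100],
    [[0,0,-0.41],[0,0,0],100],
    [[0,0,-0.41],[0,0,0],100],
  ],
)

```text
time: 26.65
position: [0.497, -0.3474, 0.2296]
tool_rot: [1.866, 2.527, -0.0]
ft_force: [0.4, -0.2, 0.7]
grip_width: 0.608
```

Run:
```python
from h import *
did([.129,.302,-.058],-1.6);did([0,0,0],-.41)
c=cal('wrist');im=ctrl.get_image('wrist'); cv2.imwrite('pics/s_w.png',im[:,:,::-1]); 
d=ctrl.cut_out('wrist','shell'); print([(e['score'],e['rect']) for e in d])
no=np.zeros((420,560),bool); no[240:]=1
if d: print(fit('shell',[(c,d[0]['pixels'],no)],(.4815,-.2988,-1.272,0)))
im=ctrl.get_image('top'); cv2.imwrite('pics/s_t.png',im[:,:,::-1]);
```

```text
t 26.65 pos [ 0.497  -0.3474  0.2296] psi 1.8697 z [ 0. -0. -1.] F [ 0.4 -0.2  0.7] T [ 0.02 -0.08 -0.  ] w 52.9 q [ 0.86  0.25 -0.35  1.57  0.09  1.34  0.8 ]
   cmd [ 0.4965 -0.3473  0.23  ] 1.46 meas-cmd [ 0.0005 -0.0001 -0.0004]
t 26.65 pos [ 0.497  -0.3474  0.2296] psi 1.8697 z [ 0. -0. -1.] F [ 0.4 -0.2  0.7] T [ 0.02 -0.08 -0.  ] w 52.9 q [ 0.86  0.25 -0.35  1.57  0.09  1.34  0.8 ]
   cmd [ 0.4965 -0.3473  0.23  ] 1.87 meas-cmd [ 0.0005 -0.0001 -0.0004]
[(0.74, [223.1, 78.2, 105.3, 111.7])]
(array([ 0.48002226, -0.29771978, -1.24792846]), np.float64(0.0466439560330101))
```

View pics/s_w.png

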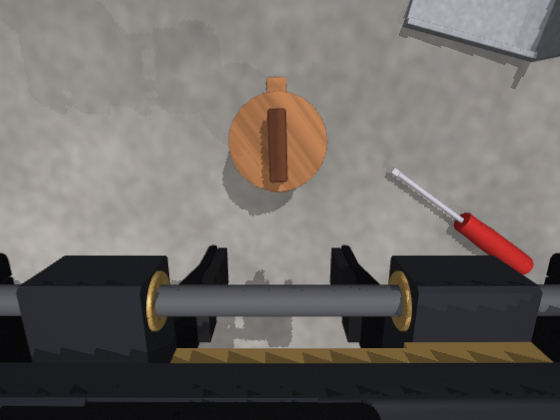

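View pics/s_t.png

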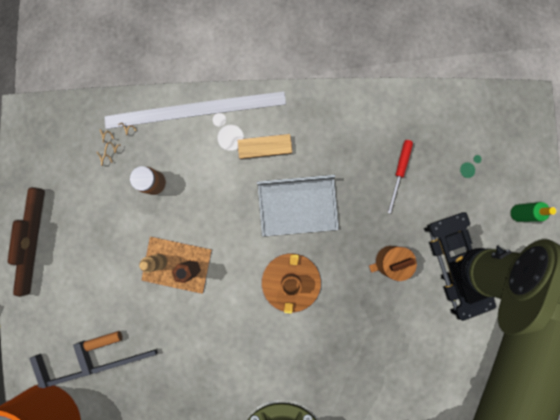

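Run:
```python
from h import *
go((.4805,-.2983,.2,1.88),(.4805,-.2983,.108,1.88))
```

```text
-> [0.4805, -0.2983, 0.2, 1.88] turn z -0.01 shift [0.0516, -0.0008, 0.035]
  -> [0.4805, -0.2983, 0.108, 1.88] turn z -0.01 shift [0.0516, -0.0008, 0.127]
```

Call:
step_arm(
  plan=[
    [[0,0,-0.005],[0.02,0,0.01],100],
    [[0,0,-0.01],[0.04,-0.001,0.025],100],
    [[0,0,-0.01],[0.0516,-0.001,0.04],100],
    [[0,0,-0.01],[0.0516,-0.001,0.06],100],
    [[0,0,-0.01],[0.0516,-0.001,0.08],100],
    [[0,0,-0.01],[0.0516,-0.001,0.1],100],
    [[0,0,-0.01],[0.0516,-0.001,0.115],100],
    [[0,0,-0.01],[0.0516,-0.001,0.123],100],
    [[0,0,-0.01],[0.0516,-0.001,0.127],100],
    [[0,0,-0.01],[0.0516,-0.001,0.127],100],
  ],
  squeeze=30,
)

```text
time: 28.05
position: [0.481, -0.2985, 0.1028]
tool_rot: [1.853, 2.536, -0.0]
ft_force: [0.7, -0.8, 0.4]
grip_width: 0.605
```

Run:
```python
from h import *
did([.0516,-.001,.127],-.01)
im=ctrl.get_image('wrist'); cv2.imwrite('pics/t_w.png',im[:,:,::-1]); show()
im=ctrl.get_image('scene'); cv2.imwrite('pics/t_s.png',cv2.resize(im[160:280,70:230,::-1],(800,600))); show()
```

```text
t 28.05 pos [ 0.481  -0.2985  0.1028] psi 1.8798 z [ 0. -0. -1.] F [ 0.7 -0.8  0.4] T [ 0.02 -0.14 -0.03] w 52.6 q [ 0.83  0.27 -0.37  1.81  0.11  1.08  0.73]
   cmd [ 0.4803 -0.2983  0.103 ] 1.88 meas-cmd [ 0.0007 -0.0002 -0.0002]
t 28.1 pos [ 0.4812 -0.2986  0.103 ] psi 1.8799 z [ 0.001 -0.    -1.   ] F [-0.4  1.2  0.5] T [ 0.02 -0.14  0.02] w 52.9 q [ 0.83  0.27 -0.37  1.81  0.11  1.08  0.73]
t 28.15 pos [ 0.4812 -0.2986  0.1032] psi 1.8798 z [ 0.001 -0.001 -1.   ] F [-0.  -0.3 -0.1] T [ 0.01 -0.11  0.04] w 52.9 q [ 0.83  0.27 -0.37  1.81  0.11  1.08  0.73]
```

View pics/t_w.png

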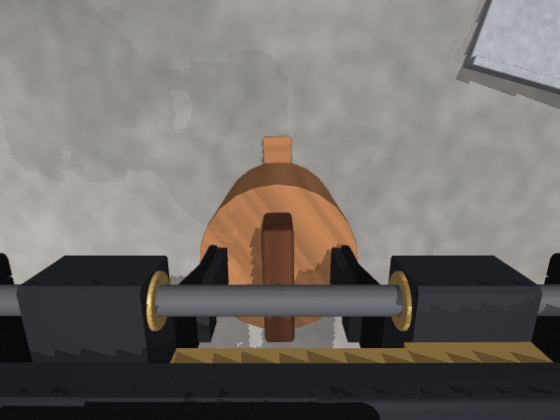

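View pics/t_s.png

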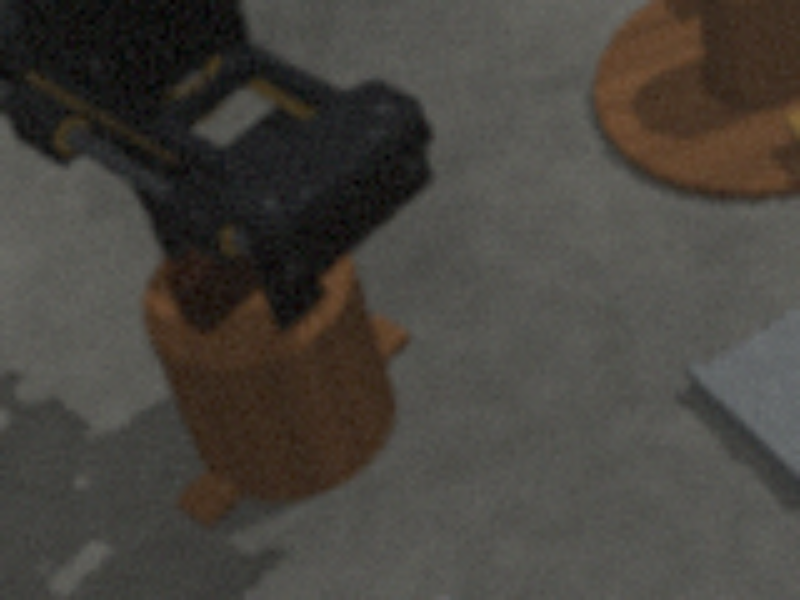

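Run:
```python
from h import *
c=cal('wrist'); s=show(); d=np.array([np.cos(1.88),np.sin(1.88)])
for uv,z,r in [((278,213),.114,.028),((277.5,136.5),.006,.060)]:
    P=unproj(c,uv,z)[0][:2]; print(P, P-r*d, 'rel tcp along/perp',(P-r*d-s['position'][:2])@d)
```

```text
t 28.15 pos [ 0.4812 -0.2986  0.1032] psi 1.8798 z [ 0.001 -0.001 -1.   ] F [-0.  -0.3 -0.1] T [ 0.01 -0.11  0.04] w 52.9 q [ 0.83  0.27 -0.37  1.81  0.11  1.08  0.73]
[ 0.4693186  -0.26351749] [ 0.477839   -0.29018962] rel tcp along/perp 0.009079042143182737
[ 0.46147874 -0.24068275] [ 0.47973675 -0.29783732] rel tcp along/perp 0.0012165385516423753
```

Run:
```python
from h import *
c=cal('wrist'); s=st(); d=np.array([np.cos(1.88),np.sin(1.88)])
for uv,z,r in [((278,213),.084,.028),((278,226),.114,.028),((277.5,136.5),.006,.060),((277.5,138.5),.0,.060),((277,162),.084,.042)]:
    P=unproj(c,uv,z)[0][:2]; print(P, P-r*d, 'rel tcp along/perp',(P-r*d-s['position'][:2])@d)
im=cv2.imread('pics/t_w.png'); cv2.imwrite('pics/t_w2.png',cv2.resize(im[120:350,190:370],(720,920))[:600])
```

```text
[ 0.47194142 -0.27188602] [ 0.48046182 -0.29855815] rel tcp along/perp 0.00030925541507162424
[ 0.47104756 -0.26893096] [ 0.47956796 -0.29560309] rel tcp along/perp 0.003396174477971091
[ 0.46147874 -0.24068275] [ 0.47973675 -0.29783732] rel tcp along/perp 0.0012165385516423753
[ 0.46200633 -0.24239593] [ 0.48026434 -0.29955051] rel tcp along/perp -0.0005759462421646734
[ 0.46362858 -0.24745447] [ 0.47640918 -0.28746267] rel tcp along/perp 0.012111760084119017
```

View pics/t_w2.png

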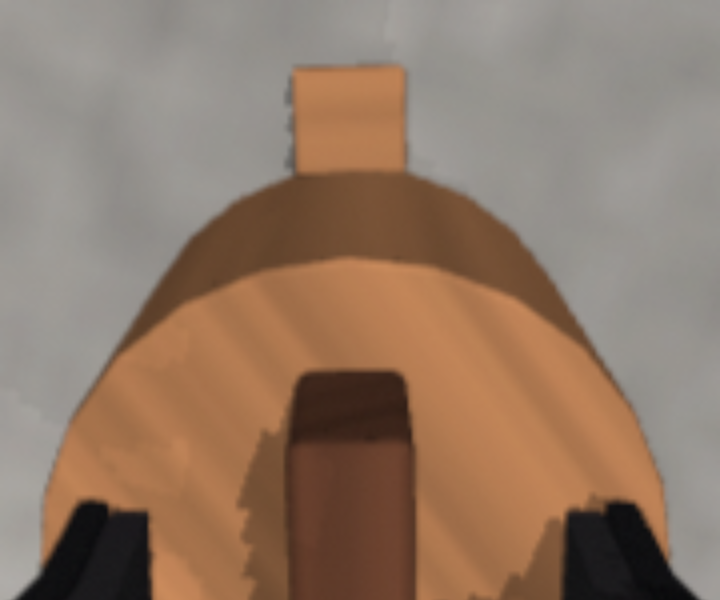

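Call:
step_arm(
  plan=[
    [[0,0,0],[0,0,0],255],
    [[0,0,0],[0,0,0],255],
    [[0,0,0],[0,0,0],255],
    [[0,0,0],[0,0,0],255],
    [[0,0,0],[0,0,0],255],
    [[0,0,0],[0,0,0],255],
    [[0,0,0],[0,0,-0.005],255],
    [[0,0,0],[0,0,-0.02],255],
    [[0,0,0],[0,0,-0.045],255],
    [[0,0,0],[0,0,-0.075],255],
  ],
  squeeze=30,
)

```text
time: 29.4
position: [0.4806, -0.2982, 0.1787]
tool_rot: [-1.852, -2.537, 0.0]
ft_force: [-0.3, -0.6, -2.8]
grip_width: 0.151
```

Run:
```python
from h import *
did([0,0,-.075])
go((.430,-.0325,.23,1.431),(.430,-.0325,.116,1.431))
im=ctrl.get_image('scene'); cv2.imwrite('pics/u_s.png',cv2.resize(im[120:280,60:280,::-1],(800,582))); show()
```

```text
t 29.4 pos [ 0.4806 -0.2982  0.1787] psi 1.88 z [-0.001  0.    -1.   ] F [-0.3 -0.6 -2.8] T [-0.02 -0.16 -0.06] w 13.2 q [ 0.85  0.2  -0.38  1.73  0.08  1.23  0.76]
   cmd [ 0.4803 -0.2983  0.178 ] 1.88 meas-cmd [0.0003 0.0002 0.0007]
  -> [0.43, -0.0325, 0.23, 1.431] turn z 0.449 shift [0.2685, 0.033, -0.047]
  -> [0.43, -0.0325, 0.116, 1.431] turn z 0.449 shift [0.2685, 0.033, 0.067]
t 29.45 pos [ 0.4829 -0.2994  0.1836] psi 1.8799 z [ 0.006 -0.004 -1.   ] F [ 2.  -0.6 -0.1] T [-0.13 -0.29 -0.  ] w 14.1 q [ 0.85  0.2  -0.38  1.72  0.08  1.23  0.76]
```

View pics/u_s.png

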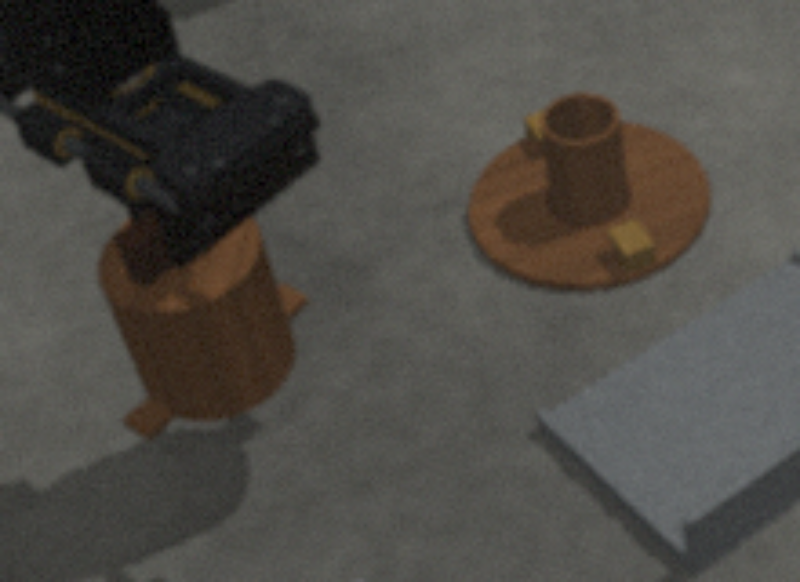

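Call:
step_arm(
  plan=[
    [[0,0,0.01],[0.005,0,-0.02],255],
    [[0,0,0.05],[0.025,0.003,-0.04],255],
    [[0,0,0.1],[0.055,0.007,-0.047],255],
    [[0,0,0.16],[0.09,0.011,-0.047],255],
    [[0,0,0.22],[0.13,0.016,-0.047],255],
    [[0,0,0.28],[0.17,0.021,-0.047],255],
    [[0,0,0.34],[0.205,0.025,-0.047],255],
    [[0,0,0.4],[0.235,0.029,-0.047],255],
    [[0,0,0.44],[0.257,0.032,-0.047],255],
    [[0,0,0.45],[0.2685,0.033,-0.047],255],
  ],
)

```text
time: 30.7
position: [0.43, -0.0311, 0.2245]
tool_rot: [2.371, 2.061, -0.001]
ft_force: [-0.5, 0.2, -2.7]
grip_width: 0.156
```

Run:
```python
from h import *
did([.2685,.033,-.047],.45)
im=ctrl.get_image('wrist'); cv2.imwrite('pics/v_w.png',im[:,:,::-1]); show()
im=ctrl.get_image('scene'); cv2.imwrite('pics/v_s.png',cv2.resize(im[90:240,130:330,::-1],(800,600))); show()
go((.430,-.0325,.116,1.431))
```

```text
t 30.7 pos [ 0.43   -0.0311  0.2245] psi 1.4315 z [-0.001 -0.001 -1.   ] F [-0.5  0.2 -2.7] T [-0.05 -0.09  0.06] w 13.6 q [ 0.66 -0.14 -0.59  1.95 -0.08  1.31 -0.04]
   cmd [ 0.43   -0.0325  0.225 ] 1.43 meas-cmd [-0.0001  0.0014 -0.0005]
t 30.75 pos [ 0.4299 -0.0301  0.2246] psi 1.4322 z [-0.001  0.    -1.   ] F [-0.9  1.4 -2.9] T [ 0.2   0.03 -0.01] w 13.5 q [ 0.66 -0.14 -0.59  1.95 -0.08  1.31 -0.04]
t 30.8 pos [ 0.4302 -0.0316  0.2246] psi 1.4321 z [-0. -0. -1.] F [ 0.5 -0.6 -3.4] T [-0.07 -0.09 -0.08] w 13.8 q [ 0.66 -0.14 -0.59  1.95 -0.08  1.31 -0.04]
  -> [0.43, -0.0325, 0.116, 1.431] turn z -0.001 shift [0.0, -0.0, 0.114]
```

View pics/v_w.png

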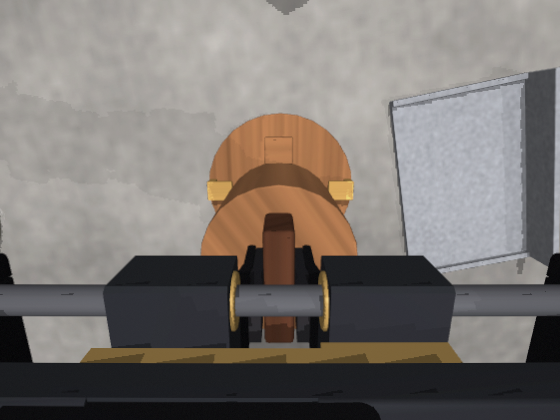

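View pics/v_s.png

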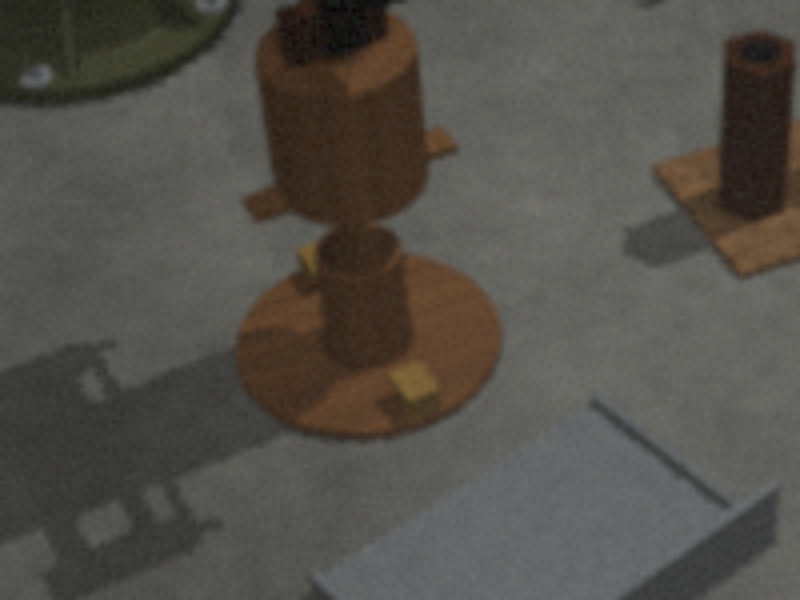

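Call:
step_arm(
  plan=[
    [[0,0,0],[0,0,0.012],255],
    [[0,0,0],[0,0,0.026],255],
    [[0,0,0],[0,0,0.038],255],
    [[0,0,0],[0,0,0.048],255],
    [[0,0,0],[0,0,0.058],255],
    [[0,0,0],[0,0,0.068],255],
    [[0,0,0],[0,0,0.078],255],
    [[0,0,0],[0,0,0.085],255],
    [[0,0,0],[0,0,0.09],255],
    [[0,0,0],[0,0,0.09],255],
  ],
)

```text
time: 32.05
position: [0.4304, -0.0326, 0.1342]
tool_rot: [-2.372, -2.059, 0.001]
ft_force: [0.0, 0.2, -2.7]
grip_width: 0.16
```

Run:
```python
from h import *
did([0,0,.09])
im=ctrl.get_image('wrist'); cv2.imwrite('pics/w_w.png',im[:,:,::-1]); show()
im=ctrl.get_image('scene'); cv2.imwrite('pics/w_s.png',cv2.resize(im[90:240,130:330,::-1],(800,600))); show()
```

```text
t 32.05 pos [ 0.4304 -0.0326  0.1342] psi 1.4298 z [-0.001  0.    -1.   ] F [ 0.   0.2 -2.7] T [-0.02 -0.05  0.02] w 13.9 q [ 0.65 -0.05 -0.61  2.07 -0.03  1.11 -0.09]
   cmd [ 0.43   -0.0325  0.135 ] 1.43 meas-cmd [ 0.0004 -0.     -0.0008]
t 32.1 pos [ 0.4307 -0.0326  0.1346] psi 1.4298 z [ 0. -0. -1.] F [-0.7 -0.1 -2.4] T [ 0.03 -0.09 -0.02] w 14.0 q [ 0.65 -0.05 -0.61  2.07 -0.03  1.11 -0.09]
t 32.15 pos [ 0.4309 -0.0326  0.1348] psi 1.4298 z [ 0. -0. -1.] F [-0.4 -0.7 -2.5] T [-0.05 -0.09  0.02] w 14.5 q [ 0.65 -0.05 -0.61  2.07 -0.03  1.11 -0.09]
```

View pics/w_w.png

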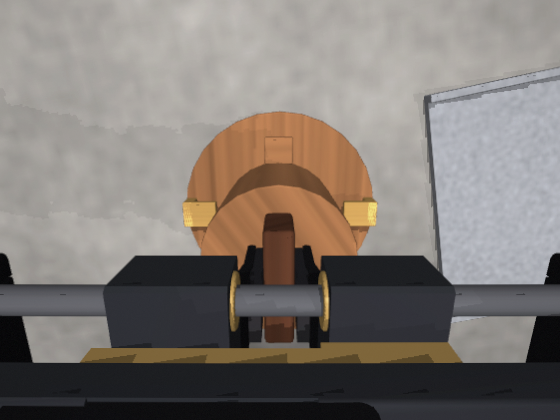

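View pics/w_s.png

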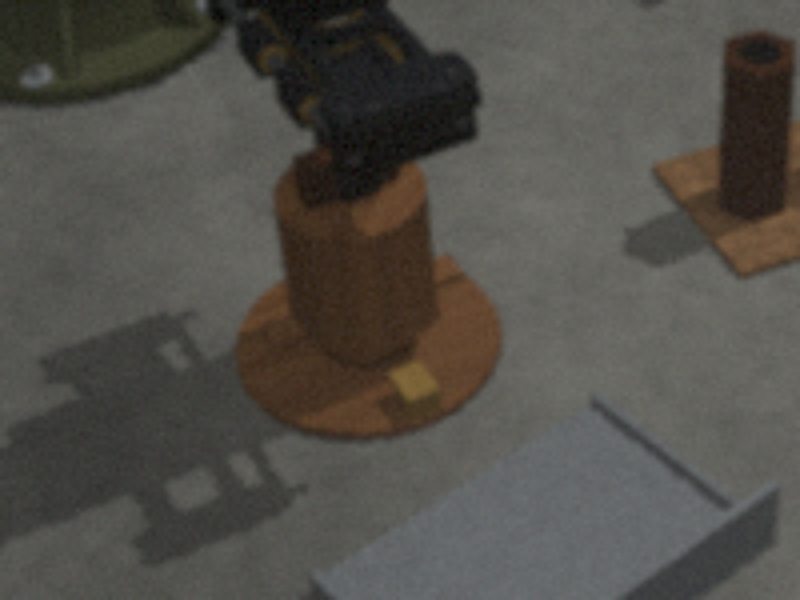

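Run:
```python
from h import *
c=cal('wrist'); s=st(); im=cv2.imread('pics/w_w.png')[:,:,::-1]
hsv=cv2.cvtColor(np.ascontiguousarray(im),cv2.COLOR_RGB2HSV)
y=(hsv[...,0]>18)&(hsv[...,0]<32)&(hsv[...,1]>130)&(hsv[...,2]>140); y[250:]=0;y[:190]=0
k,lab,stt,cen=cv2.connectedComponentsWithStats(y.astype(np.uint8))
for i in range(1,k):
    if stt[i,4]>50: print(stt[i],cen[i])
# claw top inner edge
for uv in [((216,213.5),(344,213.5))]:
    P=unproj(c,uv,.025)[:,:2]; print(P,P.mean(0),np.arctan2(*(P[1]-P[0])[::-1]),np.linalg.norm(P[1]-P[0]))
im=cv2.resize(im[190:240,170:390],None,fx=3.6,fy=3.6)
cv2.imwrite('pics/w3.png',im[:,:,::-1])
```

```text
[184 207  10  20 121] [187.95867769 216.69421488]
[349 212  25  14 111] [361.69369369 221.18018018]
[[ 0.38139156 -0.0244403 ]
 [ 0.48054053 -0.03843907]] [ 0.43096604 -0.03143968] -0.14026218417158984 0.10013232968203056
```

View pics/w3.png

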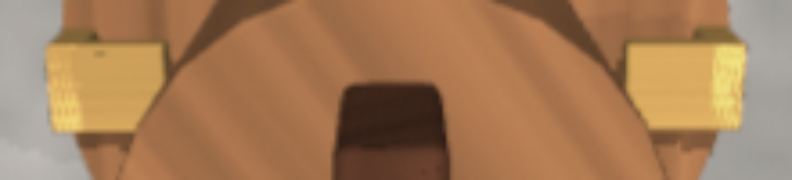

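Call:
step_arm(
  plan=[
    [[0,0,0],[0,0,0.006],255],
    [[0,0,0],[0,0,0.011],255],
    [[0,0,0],[0,0,0.015],255],
    [[0,0,0],[0,0,0.018],255],
    [[0,0,0],[0,0,0.02],255],
    [[0,0,0],[0,0,0.0215],255],
    [[0,0,0],[0,0,0.0225],255],
    [[0,0,0],[0,0,0.0235],255],
    [[0,0,0],[0,0,0.024],255],
    [[0,0,0],[0,0,0.024],255],
  ],
)

```text
time: 33.4
position: [0.4307, -0.0326, 0.1106]
tool_rot: [2.372, 2.059, 0.0]
ft_force: [0.4, 0.0, -2.2]
grip_width: 0.156
```

Run:
```python
from h import *
did([0,0,.024])
im=ctrl.get_image('scene'); cv2.imwrite('pics/x_s.png',cv2.resize(im[90:240,130:330,::-1],(800,600))); show()
```

```text
t 33.4 pos [ 0.4307 -0.0326  0.1106] psi 1.4298 z [ 0. -0. -1.] F [ 0.4  0.  -2.2] T [ 0.04 -0.08  0.04] w 13.6 q [ 0.65 -0.02 -0.62  2.1  -0.01  1.06 -0.11]
   cmd [ 0.43   -0.0325  0.111 ] 1.43 meas-cmd [ 0.0006 -0.0001 -0.0004]
t 33.45 pos [ 0.4306 -0.0326  0.1106] psi 1.4298 z [ 0. -0. -1.] F [-1.1 -0.2 -2.4] T [-0.01 -0.17 -0.05] w 14.1 q [ 0.65 -0.02 -0.62  2.1  -0.01  1.06 -0.11]
```

View pics/x_s.png

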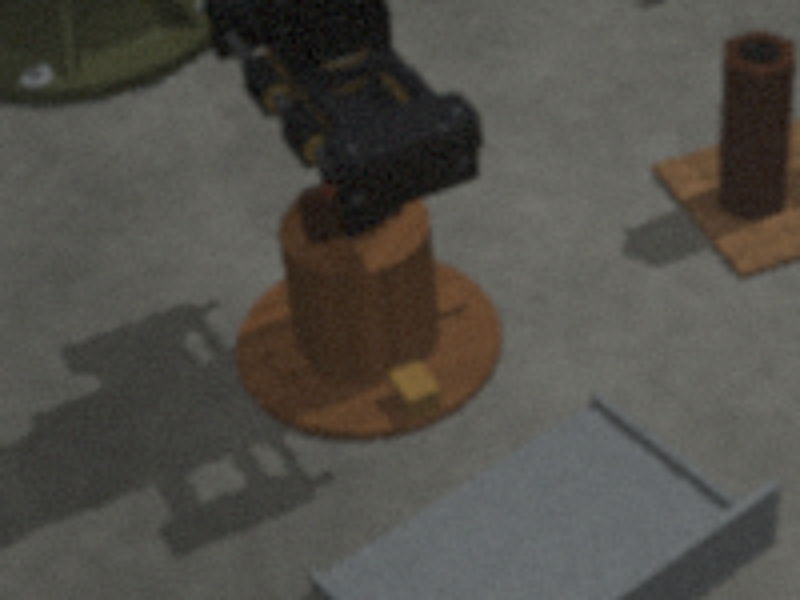

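Not yet in contact (force still the full weight). Lower in small steps.

Call:
step_arm(
  plan=[
    [[0,0,0],[0,0,0.0004],255],
    [[0,0,0],[0,0,0.0008],255],
    [[0,0,0],[0,0,0.0012],255],
    [[0,0,0],[0,0,0.0016],255],
    [[0,0,0],[0,0,0.002],255],
    [[0,0,0],[0,0,0.002],255],
    [[0,0,0],[0,0,0.002],255],
    [[0,0,0],[0,0,0.002],255],
    [[0,0,0],[0,0,0.002],255],
    [[0,0,0],[0,0,0.002],255],
  ],
)

```text
time: 34.7
position: [0.4308, -0.0327, 0.1105]
tool_rot: [2.372, 2.059, -0.001]
ft_force: [-8.1, 1.4, 15.0]
grip_width: 0.158
```

Run:
```python
from h import *
did([0,0,.002]); ctrl.get_image('wrist'); show()
```

```text
t 34.7 pos [ 0.4308 -0.0327  0.1105] psi 1.4297 z [-0.    -0.001 -1.   ] F [-8.1  1.4 15. ] T [0.18 1.52 0.01] w 13.8 q [ 0.65 -0.02 -0.62  2.1  -0.01  1.06 -0.11]
   cmd [ 0.43   -0.0325  0.109 ] 1.43 meas-cmd [ 0.0008 -0.0001  0.0015]
t 34.75 pos [ 0.4308 -0.0326  0.1105] psi 1.4298 z [-0.    -0.001 -1.   ] F [-7.8  1.2 16. ] T [ 0.21  1.5  -0.  ] w 13.7 q [ 0.65 -0.02 -0.62  2.1  -0.01  1.06 -0.11]
```

Call:
step_arm(
  plan=[
    [[0,0,0],[0,0,-0.001],255],
    [[0,0,0.05],[0,0,-0.001],255],
    [[0,0,0.15],[0,0,-0.001],255],
    [[0,0,0.25],[0,0,-0.001],255],
    [[0,0,0.35],[0,0,-0.001],255],
    [[0,0,0.45],[0,0,-0.001],255],
    [[0,0,0.55],[0,0,-0.001],255],
    [[0,0,0.65],[0,0,-0.001],255],
    [[0,0,0.75],[0,0,-0.001],255],
    [[0,0,0.8],[0,0,-0.001],255],
  ],
)

```text
time: 36.0
position: [0.4318, -0.0327, 0.1105]
tool_rot: [2.987, 0.97, 0.003]
ft_force: [-0.2, -0.9, 3.8]
grip_width: 0.157
```

Run:
```python
from h import *
did([0,0,-.001],.8); 
im=ctrl.get_image('wrist'); cv2.imwrite('pics/y_w.png',im[:,:,::-1]); show()
im=ctrl.get_image('scene'); cv2.imwrite('pics/y_s.png',cv2.resize(im[90:240,130:330,::-1],(800,600))); show()
```

```text
t 36.0 pos [ 0.4318 -0.0327  0.1105] psi 0.6281 z [ 0.002 -0.001 -1.   ] F [-0.2 -0.9  3.8] T [-0.    0.12  0.15] w 13.7 q [ 0.65 -0.02 -0.63  2.1  -0.01  1.05 -0.91]
   cmd [ 0.43   -0.0325  0.11  ] 0.63 meas-cmd [ 0.0018 -0.0002  0.0005]
t 36.05 pos [ 0.4318 -0.0327  0.1105] psi 0.627 z [ 0.003 -0.001 -1.   ] F [ 0.3 -0.6  4.4] T [0.03 0.12 0.09] w 14.0 q [ 0.65 -0.02 -0.63  2.1  -0.01  1.05 -0.91]
t 36.1 pos [ 0.4318 -0.0327  0.1105] psi 0.6297 z [ 0.003 -0.001 -1.   ] F [0.5 0.1 5.3] T [-0.08  0.04 -0.06] w 14.1 q [ 0.65 -0.02 -0.63  2.1  -0.01  1.05 -0.91]
```

View pics/y_w.png

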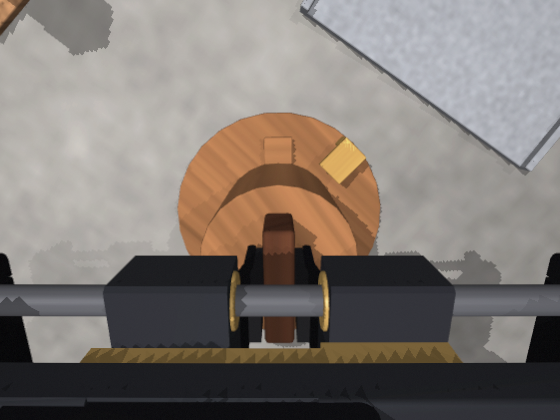

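View pics/y_s.png

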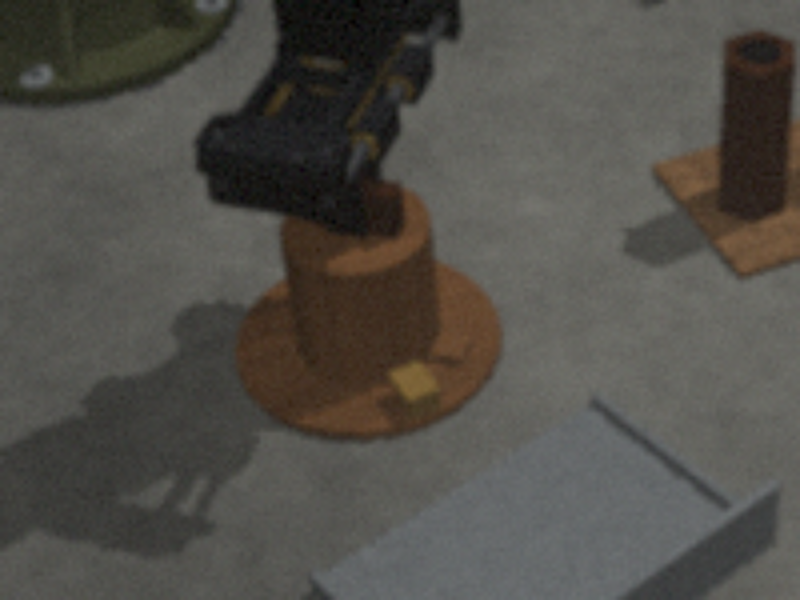

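Call:
step_arm(
  plan=[
    [[0,0,0.05],[0,0,0],255],
    [[0,0,0.15],[0,0,0],255],
    [[0,0,0.25],[0,0,0],255],
    [[0,0,0.35],[0,0,0],255],
    [[0,0,0.45],[0,0,0],255],
    [[0,0,0.55],[0,0,0],255],
    [[0,0,0.64],[0,0,0],255],
    [[0,0,0.72],[0,0,0],255],
    [[0,0,0.77],[0,0,0],255],
    [[0,0,0.77],[0,0,0],255],
  ],
)

```text
time: 37.35
position: [0.4318, -0.0326, 0.1105]
tool_rot: [3.134, -0.218, 0.004]
ft_force: [0.8, 0.3, 5.8]
grip_width: 0.157
```

Run:
```python
from h import *
did([0,0,0],.77); 
im=ctrl.get_image('wrist'); cv2.imwrite('pics/z_w.png',im[:,:,::-1]); show()
im=ctrl.get_image('scene'); cv2.imwrite('pics/z_s.png',cv2.resize(im[90:240,130:330,::-1],(800,600))); show()
```

```text
t 37.35 pos [ 0.4318 -0.0326  0.1105] psi -0.1391 z [ 0.003 -0.001 -1.   ] F [0.8 0.3 5.8] T [0.08 0.1  0.02] w 13.7 q [ 0.66 -0.02 -0.64  2.1  -0.01  1.05 -1.68]
   cmd [ 0.43   -0.0325  0.11  ] -0.14 meas-cmd [ 0.0018 -0.0001  0.0005]
t 37.4 pos [ 0.4318 -0.0326  0.1105] psi -0.139 z [ 0.003 -0.    -1.   ] F [0.8 0.1 4. ] T [0.06 0.11 0.01] w 13.8 q [ 0.66 -0.02 -0.64  2.1  -0.01  1.05 -1.68]
t 37.45 pos [ 0.4318 -0.0326  0.1105] psi -0.139 z [ 0.002 -0.    -1.   ] F [-0.3 -0.   5.8] T [ 0.06  0.11 -0.  ] w 13.8 q [ 0.66 -0.02 -0.64  2.1  -0.01  1.05 -1.68]
```

View pics/z_w.png

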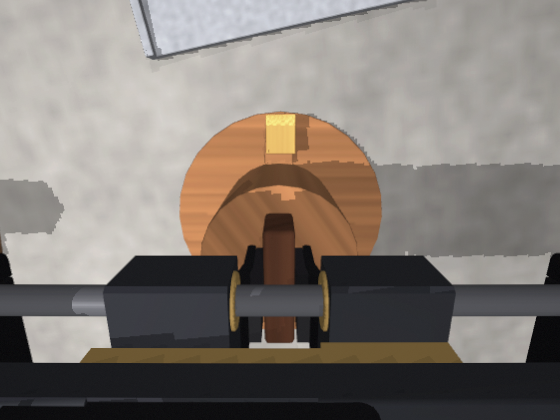

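View pics/z_s.png

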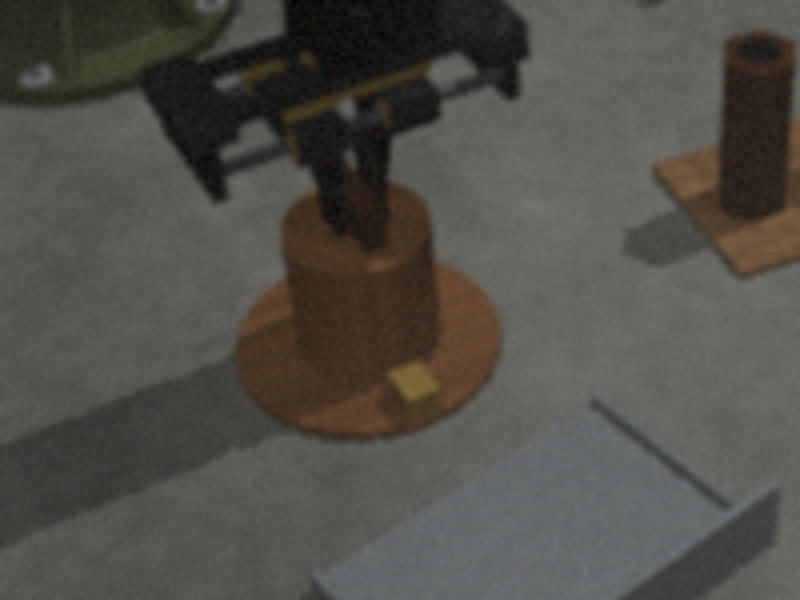

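Call:
step_arm(
  plan=[
    [[0,0,0],[0,0,-0.0004],255],
    [[0,0,0],[0,0,-0.0004],150],
    [[0,0,0],[0,0,-0.0004],100],
    [[0,0,0],[0,0,-0.0004],100],
    [[0,0,0],[0,0,-0.0004],100],
    [[0,0,0],[0,0,-0.008],100],
    [[0,0,0],[0,0,-0.025],100],
    [[0,0,0],[0,0,-0.05],100],
    [[0,0,0],[-0.005,0,-0.08],100],
    [[0,0,0],[-0.01,0,-0.095],100],
  ],
)

```text
time: 38.7
position: [0.4214, -0.0312, 0.2064]
tool_rot: [3.133, -0.22, 0.004]
ft_force: [-0.3, -0.2, -0.4]
grip_width: 0.605
```

Run:
```python
from h import *
did([-.01,0,-.095]);ctrl.get_image('wrist') 
im=ctrl.get_image('wrist'); cv2.imwrite('pics/A_w.png',im[:,:,::-1]); show()
im=ctrl.get_image('scene'); cv2.imwrite('pics/A_s.png',cv2.resize(im[90:240,130:330,::-1],(800,600))); show()
```

```text
t 38.7 pos [ 0.4214 -0.0312  0.2064] psi -0.1401 z [ 0.003 -0.001 -1.   ] F [-0.3 -0.2 -0.4] T [-0.01 -0.01 -0.02] w 52.6 q [ 0.68 -0.15 -0.6   2.   -0.09  1.27 -1.6 ]
   cmd [ 0.4201 -0.0311  0.205 ] -0.14 meas-cmd [ 0.0012 -0.      0.0014]
t 38.8 pos [ 0.4214 -0.0313  0.2061] psi -0.1404 z [ 0.003 -0.001 -1.   ] F [0.3 0.1 0.5] T [ 0.   -0.    0.01] w 52.8 q [ 0.68 -0.16 -0.6   2.   -0.09  1.27 -1.6 ]
t 38.85 pos [ 0.4209 -0.0313  0.2049] psi -0.1404 z [ 0.001 -0.001 -1.   ] F [-0.2  0.4 -1.7] T [0.03 0.09 0.03] w 52.9 q [ 0.68 -0.15 -0.6   2.   -0.09  1.27 -1.6 ]
```

View pics/A_w.png

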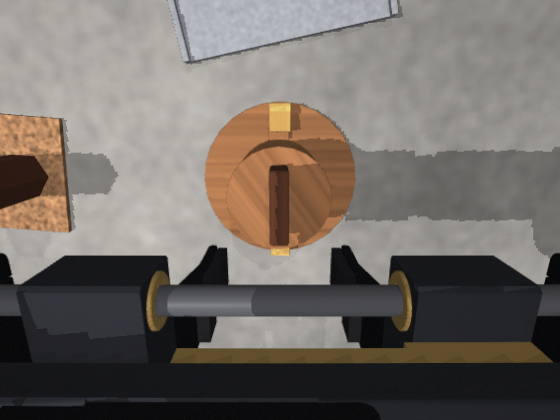

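View pics/A_s.png

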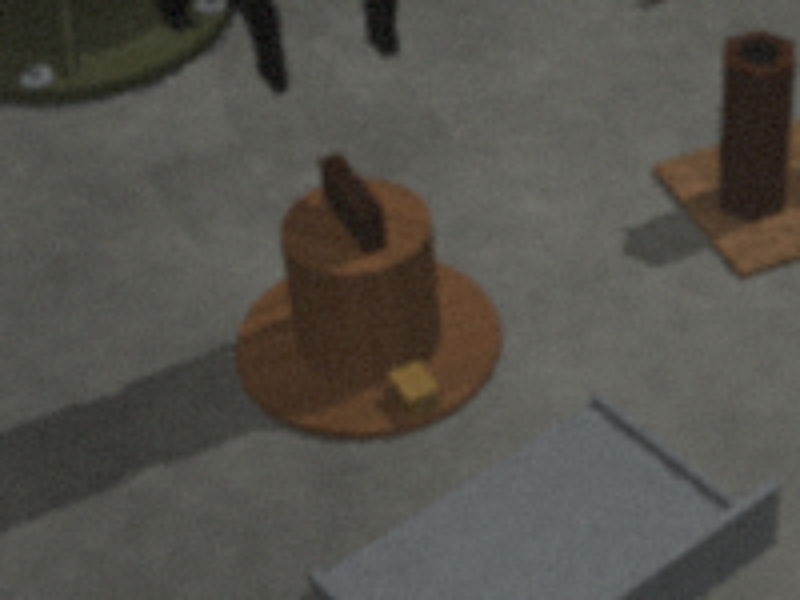

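Run:
```python
from h import *
go((.4917,.3151,.21,.3),(.4917,.3151,.0805,.3))
```

```text
-> [0.4917, 0.3151, 0.21, 0.3] turn z -0.44 shift [0.0226, -0.3528, -0.0]
  -> [0.4917, 0.3151, 0.0805, 0.3] turn z -0.44 shift [0.0226, -0.3528, 0.1295]
```

Call:
step_arm(
  plan=[
    [[0,0,-0.03],[0.015,-0.02,-0.005],70],
    [[0,0,-0.08],[0.025,-0.06,-0.01],64],
    [[0,0,-0.13],[0.03,-0.105,-0.01],64],
    [[0,0,-0.18],[0.03,-0.15,-0.01],64],
    [[0,0,-0.23],[0.03,-0.195,-0.01],64],
    [[0,0,-0.28],[0.028,-0.24,-0.01],64],
    [[0,0,-0.33],[0.026,-0.28,-0.01],64],
    [[0,0,-0.38],[0.024,-0.315,-0.01],64],
    [[0,0,-0.42],[0.023,-0.342,-0.01],64],
    [[0,0,-0.44],[0.0226,-0.3528,-0.01],64],
  ],
  squeeze=20,
)

```text
time: 40.1
position: [0.4912, 0.3165, 0.2129]
tool_rot: [-3.105, -0.474, 0.005]
ft_force: [-0.1, -0.1, -0.8]
grip_width: 0.75
```

Run:
```python
from h import *
did([.0226,-.3528,-.01],-.44); ctrl.get_image('wrist'); ctrl.get_image('wrist')
show();c=cal('wrist');im=ctrl.get_image('wrist');c=cal('wrist') ;show(); cv2.imwrite('pics/B_w.png',im[:,:,::-1])
d=ctrl.cut_out('wrist','mill'); no=np.zeros((420,560),bool);no[240:]=1
print([(e['score'],e['rect']) for e in d]); 
if d: print(fit('mill',[(c,d[0]['pixels'],no)],(.4917,.3151,0,.006),False))
go((.4917,.3151,.0805,.3))
```

```text
t 40.1 pos [0.4912 0.3165 0.2129] psi 0.3032 z [-0.003  0.    -1.   ] F [-0.1 -0.1 -0.8] T [ 0.03  0.06 -0.02] w 65.2 q [ 0.17  0.33 -0.95  1.63  0.27  1.33 -2.09]
   cmd [0.4917 0.3151 0.215 ] 0.3 meas-cmd [-0.0005  0.0014 -0.0021]
t 40.2 pos [0.4917 0.3156 0.2134] psi 0.3016 z [-0.002  0.    -1.   ] F [ 0.3 -0.7 -0.6] T [0.02 0.02 0.02] w 65.3 q [ 0.17  0.33 -0.95  1.63  0.27  1.33 -2.09]
t 40.25 pos [0.4921 0.3145 0.2136] psi 0.2998 z [-0.002 -0.001 -1.   ] F [-0.9  0.3 -0.2] T [-0.03 -0.05  0.02] w 65.1 q [ 0.17  0.32 -0.95  1.63  0.27  1.33 -2.09]
[(0.64, [258.2, 166.9, 46.1, 66.5])]
(array([0.49259689, 0.31497267, 0.        ]), np.float64(0.05084892623716153))
  -> [0.4917, 0.3151, 0.0805, 0.3] turn z 0.0 shift [-0.0, -0.0, 0.1395]
```

View pics/B_w.png

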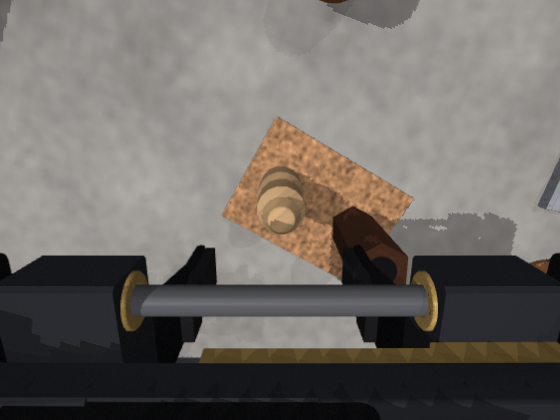

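Call:
step_arm(
  plan=[
    [[0,0,0],[0,0,0.02],64],
    [[0,0,0],[0,0,0.045],64],
    [[0,0,0],[0,0,0.07],64],
    [[0,0,0],[0,0,0.095],64],
    [[0,0,0],[0,0,0.115],64],
    [[0,0,0],[0,0,0.13],64],
    [[0,0,0],[0,0,0.138],64],
    [[0,0,0],[0,0,0.1395],64],
    [[0,0,0],[0,0,0.1395],64],
    [[0,0,0],[0,0,0.1395],64],
  ],
)

```text
time: 41.55
position: [0.4928, 0.3153, 0.0757]
tool_rot: [-3.106, -0.469, -0.002]
ft_force: [-0.6, 0.2, 0.6]
grip_width: 0.747
```

Run:
```python
from h import *
did([0,0,.1395])
im=ctrl.get_image('wrist'); cv2.imwrite('pics/C_w.png',im[:,:,::-1]); show()
```

```text
t 41.55 pos [0.4928 0.3153 0.0757] psi 0.2998 z [ 0.001  0.    -1.   ] F [-0.6  0.2  0.6] T [-0.    0.    0.02] w 65.0 q [ 0.11  0.46 -0.88  1.77  0.4   1.1  -2.18]
   cmd [0.4917 0.3151 0.0755] 0.3 meas-cmd [0.0011 0.0003 0.0002]
t 41.6 pos [0.4928 0.3152 0.0756] psi 0.2998 z [ 0.001  0.    -1.   ] F [-0.2  0.2  0.3] T [ 0.03 -0.03 -0.04] w 65.5 q [ 0.11  0.46 -0.88  1.77  0.4   1.1  -2.18]
```

View pics/C_w.png

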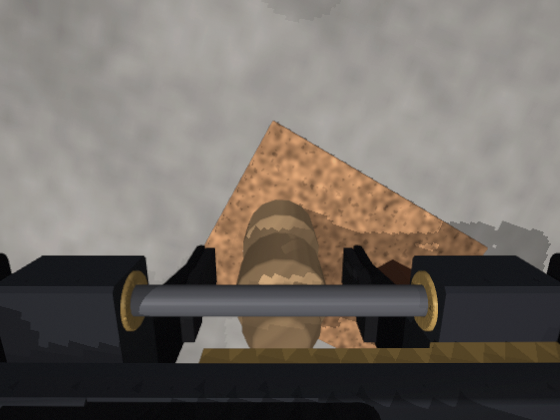

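Call:
step_arm(
  plan=[
    [[0,0,0],[0,0,0],255],
    [[0,0,0],[0,0,0],255],
    [[0,0,0],[0,0,0],255],
    [[0,0,0],[0,0,0],255],
    [[0,0,0],[0,0,0],255],
    [[0,0,0],[0,0,-0.005],255],
    [[0,0,0],[0,0,-0.02],255],
    [[0,0,0],[0,0,-0.05],255],
    [[0,0,0],[0,0,-0.09],255],
    [[0,0,0],[0,0,-0.14],255],
  ],
  squeeze=20,
)

```text
time: 42.85
position: [0.4918, 0.3147, 0.2165]
tool_rot: [3.106, 0.47, -0.001]
ft_force: [0.9, 0.4, -2.0]
grip_width: 0.447
```

Run:
```python
from h import *
did([0,0,-.14])
go((.6045,-.0063,.22,.07),(.6045,-.0063,.12,.07))
```

```text
t 42.85 pos [0.4918 0.3147 0.2165] psi 0.3003 z [-0.001 -0.001 -1.   ] F [ 0.9  0.4 -2. ] T [ 0.02 -0.06 -0.03] w 38.9 q [ 0.18  0.32 -0.95  1.62  0.27  1.34 -2.09]
   cmd [0.4917 0.3151 0.2155] 0.3 meas-cmd [ 0.     -0.0003  0.001 ]
  -> [0.6045, -0.0063, 0.22, 0.07] turn z 0.23 shift [0.0128, 0.3403, 0.0005]
  -> [0.6045, -0.0063, 0.12, 0.07] turn z 0.23 shift [0.0128, 0.3403, 0.1005]
```

Call:
step_arm(
  plan=[
    [[0,0,0.01],[0,0.01,-0.015],255],
    [[0,0,0.03],[0.001,0.035,-0.02],255],
    [[0,0,0.06],[0.003,0.075,-0.02],255],
    [[0,0,0.09],[0.005,0.12,-0.02],255],
    [[0,0,0.12],[0.007,0.168,-0.02],255],
    [[0,0,0.15],[0.009,0.215,-0.02],255],
    [[0,0,0.18],[0.011,0.26,-0.015],255],
    [[0,0,0.21],[0.012,0.3,0],255],
    [[0,0,0.23],[0.0128,0.328,0.015],255],
    [[0,0,0.23],[0.0128,0.3403,0.03],255],
  ],
)

```text
time: 44.1
position: [0.605, -0.0082, 0.183]
tool_rot: [-3.139, -0.107, 0.003]
ft_force: [-0.2, 0.1, -2.1]
grip_width: 0.448
```

Run:
```python
from h import *
did([.0128,.3403,.03],.23)
go((.6045,-.0063,.086,.07),(.6045,-.0063,.084,.07))
im=ctrl.get_image('wrist'); cv2.imwrite('pics/D_w.png',im[:,:,::-1]); show()
```

```text
t 44.1 pos [ 0.605  -0.0082  0.183 ] psi 0.0678 z [-0.002  0.    -1.   ] F [-0.2  0.1 -2.1] T [0.02 0.   0.02] w 39.0 q [ 0.59  0.35 -0.76  1.62  0.25  1.28 -1.72]
   cmd [ 0.6045 -0.0063  0.1855] 0.07 meas-cmd [ 0.0004 -0.0019 -0.0025]
  -> [0.6045, -0.0063, 0.086, 0.07] turn z 0.0 shift [-0.0, 0.0, 0.1045]
  -> [0.6045, -0.0063, 0.084, 0.07] turn z 0.0 shift [-0.0, 0.0, 0.1065]
t 44.15 pos [ 0.604  -0.009   0.1809] psi 0.0677 z [-0.005  0.    -1.   ] F [-1.4 -1.3 -4.7] T [-0.13  0.01 -0.04] w 38.9 q [ 0.59  0.35 -0.76  1.62  0.25  1.28 -1.72]
```

View pics/D_w.png

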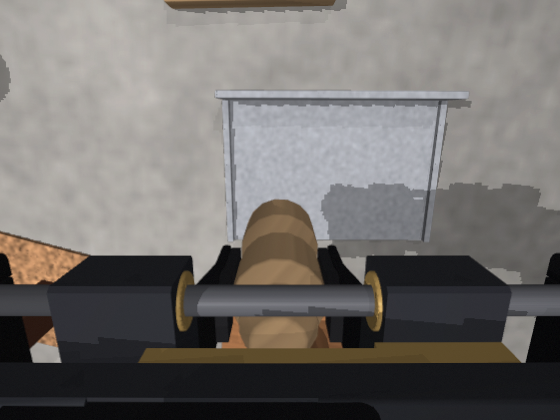

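Call:
step_arm(
  plan=[
    [[0,0,0],[0,0,0.02],255],
    [[0,0,0],[0,0,0.045],255],
    [[0,0,0],[0,0,0.068],255],
    [[0,0,0],[0,0,0.085],255],
    [[0,0,0],[0,0,0.096],255],
    [[0,0,0],[0,0,0.102],255],
    [[0,0,0],[0,0,0.105],255],
    [[0,0,0],[0,0,0.1065],255],
    [[0,0,0],[0,0,0.1065],255],
    [[0,0,0],[0,0,0.1065],255],
  ],
)

```text
time: 45.4
position: [0.6054, -0.0064, 0.0789]
tool_rot: [3.139, 0.109, 0.001]
ft_force: [0.3, -0.3, -2.1]
grip_width: 0.454
```

Run:
```python
from h import *
did([0,0,.1065]); ctrl.get_image('wrist');show(); im=ctrl.get_image('wrist'); c=cal('wrist'); show(); cv2.imwrite('pics/E_w.png',im[:,:,::-1])
```

```text
t 45.4 pos [ 0.6054 -0.0064  0.0789] psi 0.0697 z [ 0.001 -0.    -1.   ] F [ 0.3 -0.3 -2.1] T [0.02 0.02 0.02] w 39.5 q [ 0.55  0.45 -0.72  1.72  0.33  1.1  -1.78]
   cmd [ 0.6045 -0.0063  0.079 ] 0.07 meas-cmd [ 0.0008 -0.0002 -0.0001]
t 45.45 pos [ 0.6053 -0.0064  0.0788] psi 0.0698 z [ 0.001 -0.    -1.   ] F [ 0.4 -0.1 -1.3] T [-0.05  0.01 -0.02] w 39.1 q [ 0.55  0.45 -0.72  1.72  0.33  1.1  -1.78]
t 45.5 pos [ 0.6053 -0.0064  0.0788] psi 0.0697 z [ 0. -0. -1.] F [-0.9  0.4 -1.8] T [0.03 0.02 0.03] w 39.1 q [ 0.55  0.45 -0.72  1.72  0.33  1.1  -1.78]
```

View pics/E_w.png

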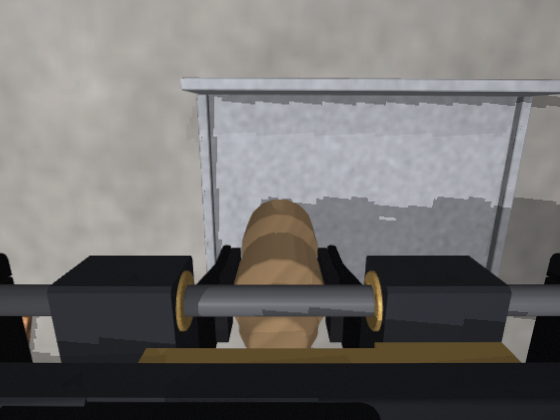

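Call:
step_arm(
  plan=[
    [[0,0,0],[0,0,0.0006],255],
    [[0,0,0],[0,0,0.0011],255],
    [[0,0,0],[0,0,0.0011],255],
    [[0,0,0],[0,0,0.0011],64],
    [[0,0,0],[0,0,0.0011],64],
    [[0,0,0],[0,0,0.0011],64],
    [[0,0,0],[0,0,0.0011],64],
    [[0,0,0],[0,0,-0.02],64],
    [[0,0,0],[0,0,-0.06],64],
    [[0,0,0],[0,0,-0.11],64],
  ],
)

```text
time: 46.75
position: [0.6047, -0.0062, 0.1905]
tool_rot: [-3.14, -0.11, 0.001]
ft_force: [0.8, 0.4, 0.3]
grip_width: 0.75
```

Run:
```python
from h import *
did([0,0,-.11])
go((.4725,.227,.21,.3),(.4725,.227,.0808,.3))
```

```text
t 46.75 pos [ 0.6047 -0.0062  0.1905] psi 0.0702 z [-0.001  0.    -1.   ] F [0.8 0.4 0.3] T [ 0.01 -0.05  0.03] w 65.2 q [ 0.59  0.34 -0.77  1.61  0.24  1.29 -1.71]
   cmd [ 0.6045 -0.0063  0.189 ] 0.07 meas-cmd [0.0002 0.     0.0015]
  -> [0.4725, 0.227, 0.21, 0.3] turn z -0.23 shift [-0.1154, -0.2419, -0.016]
  -> [0.4725, 0.227, 0.0808, 0.3] turn z -0.23 shift [-0.1154, -0.2419, 0.1132]
```

Call:
step_arm(
  plan=[
    [[0,0,-0.02],[-0.006,-0.012,-0.01],55],
    [[0,0,-0.05],[-0.02,-0.042,-0.016],55],
    [[0,0,-0.08],[-0.038,-0.08,-0.016],55],
    [[0,0,-0.11],[-0.056,-0.118,-0.016],55],
    [[0,0,-0.14],[-0.074,-0.155,-0.016],55],
    [[0,0,-0.17],[-0.09,-0.19,-0.016],55],
    [[0,0,-0.2],[-0.104,-0.218,-0.016],55],
    [[0,0,-0.23],[-0.1125,-0.236,-0.014],55],
    [[0,0,-0.23],[-0.1154,-0.2419,-0.005],55],
    [[0,0,-0.23],[-0.1154,-0.2419,0.01],55],
  ],
)

```text
time: 48.0
position: [0.4737, 0.2264, 0.1777]
tool_rot: [3.106, 0.468, 0.001]
ft_force: [0.7, -1.0, 0.2]
grip_width: 0.782
```

Run:
```python
from h import *
did([-.1154,-.2419,.01],-.23); ctrl.get_image('wrist'); ctrl.get_image('wrist')
im=ctrl.get_image('wrist'); cv2.imwrite('pics/F_w.png',im[:,:,::-1]);show()
go((.4725,.227,.0808,.3))
o=im
```

```text
t 48.0 pos [0.4737 0.2264 0.1777] psi 0.2988 z [ 0.001 -0.    -1.   ] F [ 0.7 -1.   0.2] T [-0.02  0.03  0.05] w 68.0 q [ 0.38  0.19 -0.96  1.81  0.17  1.22 -1.9 ]
   cmd [0.4725 0.227  0.179 ] 0.3 meas-cmd [ 0.0012 -0.0006 -0.0013]
t 48.15 pos [0.473  0.2252 0.1769] psi 0.2976 z [-0.003 -0.001 -1.   ] F [ 0.1 -0.1 -0.8] T [ 0.03 -0.01  0.04] w 68.2 q [ 0.38  0.19 -0.96  1.81  0.17  1.23 -1.9 ]
  -> [0.4725, 0.227, 0.0808, 0.3] turn z 0.0 shift [0.0, -0.0, 0.1032]
```

View pics/F_w.png

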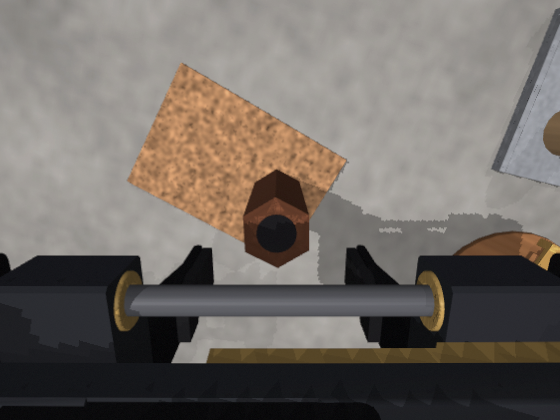

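Call:
step_arm(
  plan=[
    [[0,0,0],[0,0,0.02],55],
    [[0,0,0],[0,0,0.045],55],
    [[0,0,0],[0,0,0.07],55],
    [[0,0,0],[0,0,0.088],55],
    [[0,0,0],[0,0,0.099],55],
    [[0,0,0],[0,0,0.103],55],
    [[0,0,0],[0,0,0.103],55],
    [[0,0,0],[0,0,0.103],55],
    [[0,0,0],[0,0,0.103],100],
    [[0,0,0],[0,0,0.103],100],
  ],
)

```text
time: 49.4
position: [0.4733, 0.2269, 0.0758]
tool_rot: [3.106, 0.469, 0.001]
ft_force: [0.4, -0.1, -0.6]
grip_width: 0.651
```

Call:
step_arm(
  plan=[
    [[0,0,0],[0,0,0],255],
    [[0,0,0],[0,0,0],255],
    [[0,0,0],[0,0,0],255],
    [[0,0,0],[0,0,0],255],
    [[0,0,0],[0,0,0],255],
    [[0,0,0],[0,0,-0.005],255],
    [[0,0,0],[0,0,-0.02],255],
    [[0,0,0],[0,0,-0.05],255],
    [[0,0,0],[0,0,-0.09],255],
    [[0,0,0],[0,0,-0.13],255],
  ],
  squeeze=20,
)

```text
time: 50.65
position: [0.4729, 0.2272, 0.2075]
tool_rot: [3.106, 0.47, 0.001]
ft_force: [0.9, -0.4, -0.9]
grip_width: 0.484
```

Run:
```python
from h import *
did([0,0,.103]);did([0,0,-.13])
im=ctrl.get_image('wrist'); cv2.imwrite('pics/G_w.png',im[:,:,::-1]);show()
go((.6085,-.1045,.22,.113),(.6085,-.1045,.12,.113))
```

```text
t 50.65 pos [0.4729 0.2272 0.2075] psi 0.3004 z [ 0.001 -0.    -1.   ] F [ 0.9 -0.4 -0.9] T [ 0.05 -0.03 -0.08] w 42.1 q [ 0.4   0.16 -0.98  1.77  0.14  1.28 -1.88]
   cmd [0.4725 0.227  0.076 ] 0.3 meas-cmd [0.0004 0.0002 0.1315]
t 50.65 pos [0.4729 0.2272 0.2075] psi 0.3004 z [ 0.001 -0.    -1.   ] F [ 0.9 -0.4 -0.9] T [ 0.05 -0.03 -0.08] w 42.1 q [ 0.4   0.16 -0.98  1.77  0.14  1.28 -1.88]
   cmd [0.4725 0.227  0.206 ] 0.3 meas-cmd [0.0004 0.0002 0.0015]
t 50.7 pos [0.4755 0.229  0.2129] psi 0.3008 z [ 0.009  0.002 -1.   ] F [1.3 1.7 1.8] T [ 0.23 -0.2   0.01] w 41.6 q [ 0.41  0.16 -0.98  1.77  0.14  1.28 -1.88]
  -> [0.6085, -0.1045, 0.22, 0.113] turn z 0.187 shift [0.032, 0.3569, -0.009]
  -> [0.6085, -0.1045, 0.12, 0.113] turn z 0.187 shift [0.032, 0.3569, 0.091]
```

View pics/G_w.png

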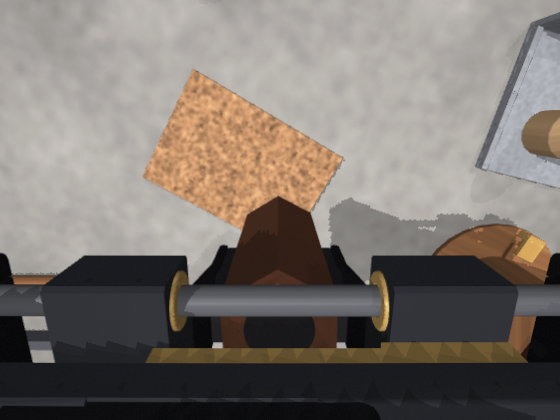

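Call:
step_arm(
  plan=[
    [[0,0,0.01],[-0.002,0.012,-0.015],255],
    [[0,0,0.03],[-0.006,0.042,-0.03],255],
    [[0,0,0.06],[-0.01,0.085,-0.03],255],
    [[0,0,0.09],[-0.012,0.13,-0.03],255],
    [[0,0,0.11],[-0.012,0.175,-0.03],255],
    [[0,0,0.13],[-0.01,0.22,-0.03],255],
    [[0,0,0.15],[-0.005,0.265,-0.03],255],
    [[0,0,0.17],[0.008,0.305,-0.03],255],
    [[0,0,0.187],[0.022,0.34,-0.025],255],
    [[0,0,0.187],[0.032,0.3569,-0.015],255],
  ],
)

```text
time: 51.95
position: [0.6091, -0.1087, 0.2197]
tool_rot: [3.136, 0.17, -0.002]
ft_force: [0.5, 0.5, -2.6]
grip_width: 0.488
```

Run:
```python
from h import *
did([.032,.3569,-.015],.187); ctrl.get_image('wrist')
im=ctrl.get_image('wrist'); cv2.imwrite('pics/H_w.png',im[:,:,::-1]);show()
go((.6085,-.1045,.084,.113),(.6085,-.1045,.083,.113))
```

```text
t 51.95 pos [ 0.6091 -0.1087  0.2197] psi 0.1083 z [-0.001 -0.001 -1.   ] F [ 0.5  0.5 -2.6] T [ 0.07 -0.02 -0.01] w 42.4 q [ 0.7   0.34 -0.71  1.54  0.23  1.35 -1.49]
   cmd [ 0.6085 -0.1045  0.221 ] 0.113 meas-cmd [ 0.0005 -0.0042 -0.0013]
t 52.05 pos [ 0.6083 -0.1082  0.2181] psi 0.1084 z [-0.004  0.001 -1.   ] F [-0.1 -0.2 -2.6] T [ 0.07  0.03 -0.01] w 42.2 q [ 0.7   0.34 -0.71  1.54  0.23  1.35 -1.49]
  -> [0.6085, -0.1045, 0.084, 0.113] turn z 0.0 shift [-0.0, -0.0, 0.142]
  -> [0.6085, -0.1045, 0.083, 0.113] turn z 0.0 shift [-0.0, -0.0, 0.143]
```

View pics/H_w.png

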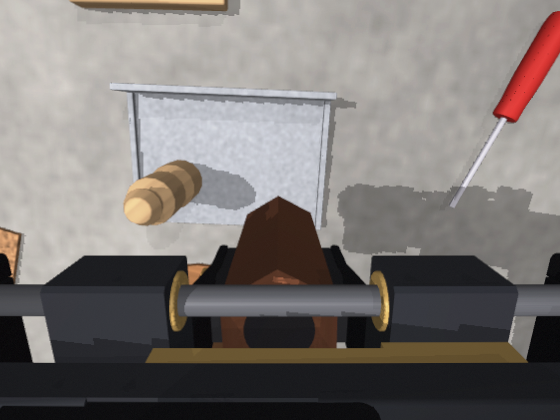

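Call:
step_arm(
  plan=[
    [[0,0,0],[0,0,0.015],255],
    [[0,0,0],[0,0,0.04],255],
    [[0,0,0],[0,0,0.068],255],
    [[0,0,0],[0,0,0.095],255],
    [[0,0,0],[0,0,0.117],255],
    [[0,0,0],[0,0,0.13],255],
    [[0,0,0],[0,0,0.137],255],
    [[0,0,0],[0,0,0.1405],255],
    [[0,0,0],[0,0,0.142],255],
    [[0,0,0],[0,0,0.142],255],
  ],
)

```text
time: 53.3
position: [0.6094, -0.1047, 0.079]
tool_rot: [3.136, 0.177, 0.001]
ft_force: [0.1, -0.3, -2.7]
grip_width: 0.482
```

Run:
```python
from h import *
did([0,0,.142]); ctrl.get_image('wrist')
im=ctrl.get_image('wrist'); cv2.imwrite('pics/I_w.png',im[:,:,::-1]);show()
```

```text
t 53.3 pos [ 0.6094 -0.1047  0.079 ] psi 0.1128 z [ 0.001 -0.    -1.   ] F [ 0.1 -0.3 -2.7] T [0.03 0.   0.07] w 41.9 q [ 0.66  0.46 -0.67  1.69  0.32  1.1  -1.56]
   cmd [ 0.6085 -0.1045  0.079 ] 0.113 meas-cmd [ 0.0009 -0.0002  0.    ]
t 53.4 pos [ 0.6094 -0.1047  0.079 ] psi 0.1127 z [ 0.001 -0.    -1.   ] F [ 0.1  0.1 -1.6] T [-0.02  0.01 -0.02] w 42.2 q [ 0.66  0.46 -0.67  1.69  0.32  1.1  -1.56]
```

View pics/I_w.png

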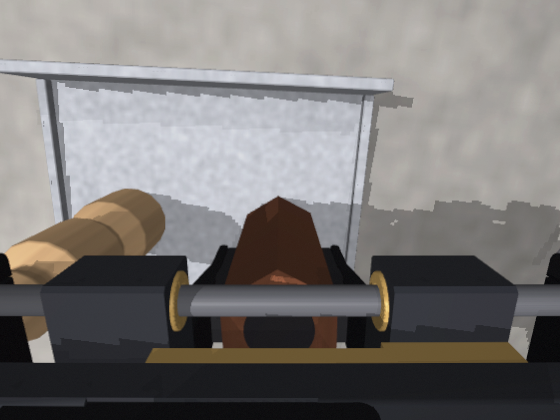

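Call:
step_arm(
  plan=[
    [[0,0,0],[0,0,0.0007],255],
    [[0,0,0],[0,0,0.0012],255],
    [[0,0,0],[0,0,0.0012],255],
    [[0,0,0],[0,0,0.0012],64],
    [[0,0,0],[0,0,0.0012],64],
    [[0,0,0],[0,0,0.0012],64],
    [[0,0,0],[0,0,0.0012],64],
    [[0,0,0],[0,0,-0.02],64],
    [[0,0,0],[0,0,-0.06],64],
    [[0,0,0],[0,0,-0.11],64],
  ],
)

```text
time: 54.65
position: [0.6087, -0.1045, 0.1904]
tool_rot: [-3.136, -0.178, 0.001]
ft_force: [0.5, -0.5, 0.0]
grip_width: 0.748
```

Call:
step_arm(
  plan=[
    [[0,0,-0.03],[-0.015,0.02,-0.02],64],
    [[0,0,-0.06],[-0.04,0.06,-0.03],64],
    [[0,0,-0.1],[-0.065,0.105,-0.03],64],
    [[0,0,-0.14],[-0.09,0.15,-0.03],64],
    [[0,0,-0.18],[-0.115,0.195,-0.03],64],
    [[0,0,-0.22],[-0.14,0.24,-0.03],64],
    [[0,0,-0.26],[-0.165,0.285,-0.03],64],
    [[0,0,-0.3],[-0.19,0.325,-0.03],64],
    [[0,0,-0.34],[-0.21,0.355,-0.03],64],
    [[0,0,-0.36],[-0.22,0.37,-0.03],64],
  ],
)

```text
time: 55.9
position: [0.4304, -0.4998, 0.2201]
tool_rot: [3.053, 0.731, 0.0]
ft_force: [0.9, 0.7, -0.2]
grip_width: 0.749
```

Run:
```python
from h import *
import pickle
did([0,0,-.11]);did([-.22,.37,-.03],-.36)
out={}
for n in ["top","scene"]:
    im=ctrl.get_image(n); c=cal(n); out[n]=(im,c,{}); cv2.imwrite(f'pics/J_{n}.png',im[:,:,::-1])
    for l in ['mill','vase','shell','base','jar','screwdriver','offcut']:
        d=ctrl.cut_out(n,l); out[n][2][l]=d
        print(n,l,[(round(e['score'],2),np.round(e['rect']).tolist(),int(e['pixels'].sum())) for e in d])
pickle.dump(out,open('m2.pkl','wb'))
```

```text
t 55.9 pos [ 0.4304 -0.4998  0.2201] psi 0.4702 z [ 0.    -0.002 -1.   ] F [ 0.9  0.7 -0.2] T [ 0.01 -0.03 -0.01] w 65.1 q [ 1.25  0.4  -0.57  1.43  0.22  1.37 -0.43]
   cmd [ 0.6085 -0.1045  0.189 ] 0.113 meas-cmd [-0.1782 -0.3953  0.0311]
t 55.9 pos [ 0.4304 -0.4998  0.2201] psi 0.4702 z [ 0.    -0.002 -1.   ] F [ 0.9  0.7 -0.2] T [ 0.01 -0.03 -0.01] w 65.1 q [ 1.25  0.4  -0.57  1.43  0.22  1.37 -0.43]
   cmd [ 0.4317 -0.497   0.219 ] 0.473 meas-cmd [-0.0013 -0.0028  0.0011]
top mill [(0.67, [272.0, 209.0, 12.0, 12.0], 250), (0.51, [129.0, 166.0, 35.0, 29.0], 759)]
top vase [(0.55, [309.0, 205.0, 18.0, 18.0], 308), (0.21, [275.0, 267.0, 31.0, 44.0], 1046)]
top shell []
top base [(0.88, [261.0, 251.0, 62.0, 59.0], 1771)]
top jar []
top screwdriver [(0.84, [395.0, 144.0, 14.0, 33.0], 324)]
top offcut [(0.8, [236.0, 134.0, 54.0, 23.0], 1095)]
scene mill [(0.73, [268.0, 167.0, 18.0, 53.0], 945)]
scene vase [(0.71, [227.0, 189.0, 26.0, 56.0], 1186)]
scene shell [(0.62, [197.0, 128.0, 43.0, 60.0], 1804)]
scene base [(0.84, [189.0, 158.0, 64.0, 40.0], 1350)]
scene jar [(0.79, [398.0, 131.0, 39.0, 53.0], 1265)]
scene screwdriver [(0.64, [159.0, 281.0, 30.0, 92.0], 872)]
scene offcut [(0.87, [318.0, 229.0, 62.0, 57.0], 1706)]
```

View pics/J_top.png

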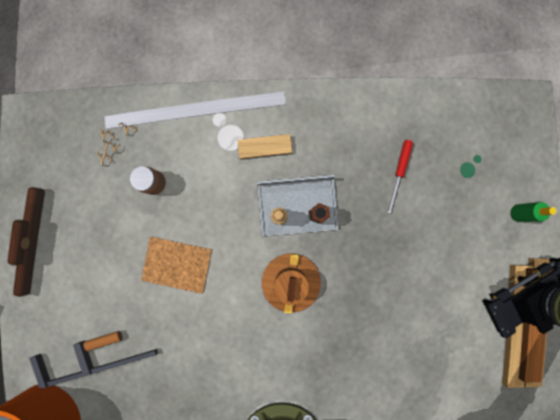

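View pics/J_scene.png

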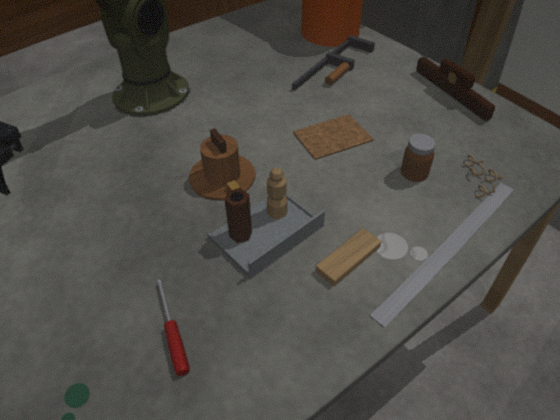

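```bash
cat > reg.py <<'E'
from h import *
def reg(n,f0,f1,box,euc=False):
    a=cv2.cvtColor(cv2.imread(f0),cv2.COLOR_BGR2GRAY).astype(np.float32);b=cv2.cvtColor(cv2.imread(f1),cv2.COLOR_BGR2GRAY).astype(np.float32)
    x,y,w,h=box; A=cv2.GaussianBlur(a,(0,0),.8)[y:y+h,x:x+w]; B=cv2.GaussianBlur(b,(0,0),.8)[y-5:y+h+5,x-5:x+w+5]
    W=np.eye(2,3,dtype=np.float32); W[:,2]=5
    cc,W=cv2.findTransformECC(A,B,W,cv2.MOTION_EUCLIDEAN if euc else cv2.MOTION_TRANSLATION,(3,200,1e-6),None,1)
    ctr=np.array([w/2,h/2,1]); return cc,W@ctr-ctr[:2]-5,(np.arctan2(W[1,0],W[0,0]))
def world(n,uv0,d,z):
    c=cal(n); P=unproj(c,[uv0,np.add(uv0,d)],z); return ((P[1]-P[0])*1000).round(2)[:2]
if __name__=='__main__':
    import sys
    ft,fs=sys.argv[1:3]
    for n,f0,f1,items in [('top','pics/a_top.png',ft,[('mill',(270,207,17,17),.1),('vase',(309,203,21,21),.11),('offcut',(234,130,62,32),.02),('jar',(128,163,38,34),.08),('tray',(256,175,20,60),.014)]),
                       ('scene','pics/a_scene.png',fs,[('milltop',(263,165,26,42),.09),('vase',(224,187,28,40),.09),('vasebase',(224,215,28,28),.03),('offcut',(312,225,72,62),.02),('jar',(398,130,40,52),.05),('screwdriver',(155,280,36,95),.01),('tray',(240,225,85,45),.02)])]:
        for l,b,z in items:
            try:
                cc,d,r=reg(n,f0,f1,b); print(n,l,round(cc,3),'px',d.round(2),'mm',world(n,[b[0]+b[2]/2,b[1]+b[3]/2],d,z))
            except Exception as e: print(n,l,'fail',str(e)[:60])
    cc,d,r=reg('top','pics/a_top.png',ft,(309,203,21,21),True); print('vase rot',cc,r)
E
python3 reg.py pics/J_top.png pics/J_scene.png
```

```text
top mill 0.996 px [-0.36 -0.08] mm [0.2  0.84]
top vase 0.983 px [-0.1   0.05] mm [-0.11  0.23]
top offcut 1.0 px [-0.01  0.  ] mm [-0.    0.02]
top jar 1.0 px [0. 0.] mm [-0.   -0.01]
top tray 0.998 px [-0.03 -0.01] mm [0.03 0.07]
scene milltop 0.996 px [ 0.28 -0.06] mm [0.22 0.54]
scene vase 0.994 px [ 0.13 -0.16] mm [-0.19  0.45]
scene vasebase 0.99 px [ 0.13 -0.11] mm [-0.08  0.37]
scene offcut 0.997 px [-0.01 -0.02] mm [-0.04  0.01]
scene jar 0.999 px [-0.02 -0.  ] mm [-0.04 -0.03]
scene screwdriver 0.997 px [-0.01  0.02] mm [ 0.02 -0.04]
scene tray 0.611 px [ 0.4  -0.35] mm [-0.2   1.18]
vase rot 0.9828834924516586 0.0072545833
```

Run:
```python
from h import *
import pickle
o=pickle.load(open('m2.pkl','rb')); no=np.zeros((420,560),bool)
c=o['scene'][1]; m=o['scene'][2]['shell'][0]['pixels']
M['shellb']=[M['shell'][0],M['shell'][2]]; ig=no.copy(); ig[180:]=1
print(fit('shellb',[(c,m,ig)],(.431,-.033,-.14,.008)))
b=np.vstack
a=cv2.imread('pics/J_top.png')[240:325,250:335]; s=cv2.imread('pics/J_scene.png')[120:220,180:300]
cv2.imwrite('pics/K.png',np.hstack([cv2.resize(a,(400,400),interpolation=3),cv2.resize(s,(400,400),interpolation=3)]))
show()
```

```text
(array([ 0.43025493, -0.03247586, -0.13141284]), np.float64(0.0233663753749837))
t 56.7 pos [ 0.4322 -0.4969  0.2185] psi 0.4729 z [-0. -0. -1.] F [0.7 0.3 0.1] T [-0.03 -0.02  0.01] w 65.2 q [ 1.24  0.4  -0.57  1.44  0.22  1.37 -0.43]
```

View pics/K.png

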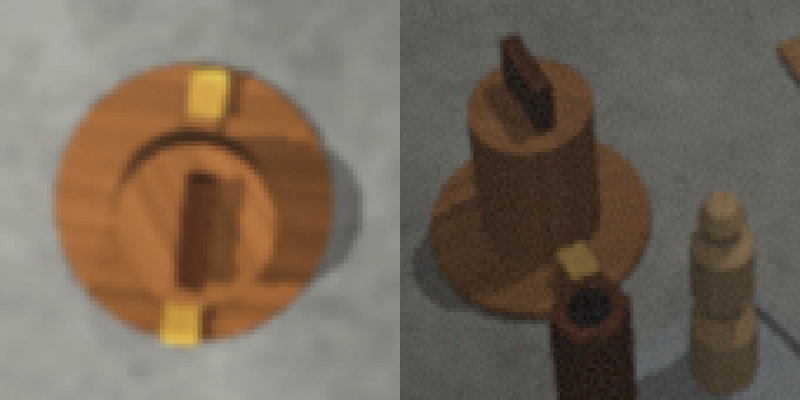

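Run:
```python
from h import *
print(ctrl.close_job())
```

```text
the job is handed in; nothing more can be done
None
```

The job is done in the order asked and was handed in at about 57 s. The close-out gave no verdict.

**What I did**
- I stood the mill and the vase on the cork board, then placed the cup on the base and let go of it.
- I lowered the shell crosswise to the claws until it sat fully down. The force rose to about 15 N at a height that puts the rim on the base.
- I turned the shell 90° under the claws and released it, then put the mill and the vase back.

**Last checks**
- **Mill and vase:** comparing the first and last pictures, the mill is within about 0.9 mm of its first spot and the vase within about 0.5 mm. The vase is turned by less than 0.01 rad.
- **Shell:** it stands at about (0.430, -0.0325), with the bar grip within about 0.01 rad of the claw line. An ear shows under one claw; the other ear was not visible.
- **Cup:** the wrist camera put it about 2 mm off the base centre when I let go. I could not check it again once the shell was on.
- **Bystanders:** the jar, offcut and screwdriver show no movement.
- **Robot:** the arm is parked clear, touching nothing.

**Checks that failed or disagreed**
- One early wrist-camera measurement was about 14 mm off the other views. I repeated it, and the new one agreed to about 2 mm.
- In the last top-camera picture the network found neither the shell nor the jar, so I checked the shell by eye there and by a fit in the scene view. The jar I compared between the first and last pictures.
- One tray comparison in the scene view was poor (correlation 0.61). I put this down to the cup having been removed from that part of the picture.

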